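Scan the job ticket, then slide the film slide carriage to its click stop

TASK

Book in the mounted film slide and bring it to the copying position: lift the hand scanner out of its stand, hold it still for a second a few centimetres off the middle of the barcode on the sloped ticket, pointing squarely at it, and stand the scanner back in its stand. Then take the carriage of the slide stage by its upright fin and slide it along the rail until the spring ball of the plunger clicks into the carriage's notch, without running past it, and finish there still holding the fin. Leave everything else on the table where it is.

Things in the scene. Friction and masses are not known exactly. Their poses are not given: they have to be found in the camera images.
- scanner_grip (a point): Hand scanner: a plain grey round barrel, 28 mm across and 95 mm long, 0.12 kg, standing upright in its stand. This point is on its axis, 62 mm above the window end, where to grip it (14.5 mm above mid-length). z runs along the barrel from the window to the tail. It reads out of the window along -z; its turn about the barrel does not matter.
- scanner_window (a point): Centre of the scanner's window, the flat lower end of the barrel; same axes as scanner_grip. The scanner reads a barcode when the window is 30 to 80 mm off it.
- stand: Fixed round black cup that holds the scanner, 60 mm across the rim and 30 mm high on an 84 mm foot disc; the round hole is 35 mm wide at the rim (3.5 mm clear all round the barrel) with its floor 6 mm above the table. Origin on the table under the middle of the hole, z up.
- label: Barcode on a white paper ticket 66 x 76 mm on a fixed sloped holder (84 mm wide, 51 mm high at its upper edge); the paper slopes 25 degrees, lower towards its -x. Origin at the middle of the barcode on the paper; z is the paper's outward normal (up and leaning towards -x), y runs across the bars.
- stage: Slide stage, fixed to the table: aluminium base plate, 12 mm thick, 150 mm in x (from -55 to +95 mm) and 280 mm along y, with two rails along y that carry a grey carriage 120 mm long and 74 mm wide, its top 35 mm above the table. On the carriage lies a mounted slide and, behind it, stands a fin. Origin on the table between the rails, z up.
- fin (a point): Upright fin on the carriage, for the fingers: 12 mm thick along the rail (y), 36 mm wide (x), its top 75 mm above the table. This point is on its centre line, 60 mm above the table, 15 mm below its top. z up. The carriage (0.35 kg) slides along +y, about 2 N of friction. It always starts short of the notch.
- carriage (a joint): How far the carriage has gone along +y from the near end stop, 0 to 0.130 m.
- notch (a point): Middle of the 8 mm wide notch in the steel strip on the carriage's +x side, 40 mm from the fin point in +x, at the same y as the fin; moves with the carriage; axes as fin.
- plunger: Fixed spring plunger: a dark steel block 36 x 32 mm, 34 mm high, its top 46 mm above the table, on the stage base at the carriage's +x side, set at a different place along the rail each time (35 to 90 mm to slide). Its 10 mm steel ball bears on the carriage's side strip. Origin: under the nose, on the stage base; axes as the stage.
- plunger_nose (a point): Tip of the plunger, where its ball is; axes as the stage. The carriage is at the click stop when notch and plunger_nose have the same y in these axes (the fin is then level with the ball). Within 4 mm of that the ball drops into the notch and draws the carriage on with about 5 N; moving off it either way then takes some 8 to 10 N.
There are look-alikes about, which are no part of the job. What is shaped like the stand but green or red is not meant.

How it is judged:
By the outcome, as a careful person would: the job done as asked, in the order asked, and still so for the second after the job is handed in, while the arm keeps its last pose, push and grip.
It also fails if it takes over 72 s, if anything falls off the work surface, if the arm or the gripper's body presses on something with over 40 N, if the wrist force passes 120 N, or if a joint passes its speed limit or range.

ROBOT

A 6-joint arm with a two-finger parallel gripper is mounted at the origin on the work surface. World frame = base frame: x ahead of the robot, y to its left, z up, the work surface at z = 0. Lengths are in m, angles in rad, forces in N, time in s.
With the tool pointing down it reaches from about 0.25 to 0.85 m from the base axis. Payload 12.5 kg.
Tool frame: the origin (TCP) lies midway between the tips of the shut fingers; the grasp point (between the pads) lies 19 mm behind it; x points along the fingers, y is the direction in which the jaws open and shut, and the axes are right-handed (so a half turn about x gives the same grasp; the last joint's range is limited). The gripper opens to 93 mm and grips with 3 to 60 N. Pads are 15 mm wide; open, the fingers measure 128 mm over their backs; the gripper's body (75 mm by 188 mm) begins 65 mm behind the grasp point.
Start: joints at [-1.248, 0.351, 1.652, -0, 1.139, -0.085], TCP at [0.218, -0.505, 0.219] pointing down, gripper open.
Joint ranges: [-2.75, 2.75], [-0.79, 2.1], [0.01, 2.65], [-1.57, 4.71], [0.07, 3.14], [-2.87, 2.87]. Speed limits (rad/s): [2.22, 2.22, 2.79, 3.14, 3.14, 3.14].

INTERFACE

Orientations are given as a rotation vector (axis times angle).
In Python, from workcell import env gives the robot as it stands. The module is installed in compiled form; this text tells all that it offers.
- The arm moves only by the tool play_rows, never from a script. Its argument "motion" is a list of rows, each a list of 3 entries, a list of its own where there are three numbers: the finger opening in mm, from 0 to 93, then the shift along the tool's x, y, z in units of 25 mm (1.0 is 25 mm), then the turn about the tool's x in units of 8 degrees (1.0 is 8 degrees). In form: [[hand, [tx, ty, tz], twist], ...]. A call has 1 to 10 rows; each row is the pose to reach, as a shift and turn from the pose commanded when the call began, along the tool's axes at that moment; what a row does not reach only later rows make up. A row lasts 1/10 s, in which the tool goes at most 50 mm and 8.59 degrees, less where a joint would pass 70% of its speed; a pose out of reach is approached as far as the arm can. A call with a gripper value outside its range is refused whole. The fingers move at their own pace and stop on an object; "grip_force" is the grip in N (left out, the last holds). Time passes only in rows, so rows that repeat a pose let the fingers close. It gives the time, the measured TCP pose, the force and the opening at its end, in the units of the state.
- env.get_state(): the state, without advancing time (a new reading comes with each control period).
- env.grab_frame(name): name is "side" or "top" or "wrist"; returns the picture (384x512x3 uint8, red, green, blue); there is no depth.
- env.calibration(name): a dict with "intrinsics" (3x3 intrinsics, pixels), "k1" (the pictures are not rectified: a ray, as slopes to the right and down, at radius r is drawn at 1 + k1 r^2 times it, then the intrinsics apply), "world_from_camera" (4x4, takes a point from camera to world coordinates). Camera axes: x right, y down, z forward; pixel columns grow to the right and rows downward; lengths in m; the calibration is good to about 2 mm. A picture is of the moment at which its call begins: read the wrist's pose just before it. calibration takes no time and is no camera call; for the wrist camera it gives the pose at the moment of the call.
- env.hand_in(): hands the job in, once; it reports no verdict.
The state is a dict: "time": time; "joint_pos": joint angles; "qvel": joint speeds; "joint_torque": joint torques, N m; "ee_pos": TCP position; "tcp_rot": TCP orientation; "ft_force": force on the tool from outside, world axes, zero at the start; "wrist_torque": the same for the moment, N m; "width": finger opening in m.
Only numpy, scipy, OpenCV 4.12 (cv2) and the standard library are available. Lean on these libraries where they do the work, as an engineer would, in place of code of your own. Each camera call takes 0.05 s, during which the arm holds its last target.

## Working session

There is one attempt and no reset: what is moved stays moved. The work goes in short steps, Python scripts to look and compute and a tool call to move; the robot and the scene stay as the last step left them, time stands still between calls to the robot, and variables do not carry over. Pictures are saved under pics/ and viewed, and the job is handed in when it is done.

Besides the shell and the picture viewer there is one more tool, called after "Call:" as a command line: name --argument value ..., lists and objects as JSON in quotes. play_rows: Moves the arm, as the interface text tells. Its arguments: {"type":"object","properties":{"motion":{"type":"array","items":{"type":"array"}},"grip_force":{"type":"number"}},"required":["motion"]}

```bash
mkdir -p pics
python3 - <<'E'
from workcell import env
import cv2,json
s=env.get_state();print(s)
for n in ["side","top","wrist"]:
    c=env.calibration(n);print(n,c)
    cv2.imwrite(f"pics/{n}0.png",cv2.cvtColor(env.grab_frame(n),cv2.COLOR_RGB2BGR))
E
```

```text
{'time': 0.0, 'joint_pos': array([-1.24759906e+00,  3.51220077e-01,  1.65243110e+00,  2.99548947e-05,
        1.13910031e+00, -8.46032290e-02]), 'qvel': array([-0.00020764, -0.00136218,  0.00103087, -0.00028402,  0.00016814,
       -0.00180655]), 'joint_torque': array([-2.49638942e-04, -4.97318280e+01, -2.85253233e+01,  6.98423688e-02,
        2.56765215e-02, -6.22942662e-05]), 'ee_pos': array([ 0.21804312, -0.50455411,  0.21810762]), 'tcp_rot': array([ 1.99737172,  0.41419119, -1.99759795]), 'ft_force': array([-0.18558092,  0.714217  ,  0.19622956]), 'wrist_torque': array([-0.03312754, -0.01865005,  0.04686146]), 'width': 0.09338627492255017}
side {'intrinsics': array([[455.22129117,   0.        , 252.73113449],
       [  0.        , 455.22129117, 186.72889062],
       [  0.        ,   0.        ,   1.        ]]), 'k1': -0.17672587707787638, 'world_from_camera': array([[-0.96555678, -0.15730445,  0.20725687,  0.29823899],
       [-0.25931648,  0.64708738, -0.71696087,  0.82450566],
       [-0.02133217, -0.74601155, -0.66559124,  0.86763656],
       [ 0.        ,  0.        ,  0.    
[... 357 characters left out ...]
576829],
       [-0.01057622, -0.03043396, -0.99948082,  1.13337871],
       [ 0.        ,  0.        ,  0.        ,  1.        ]])}
wrist {'intrinsics': array([[279.70299815,   0.        , 250.37454043],
       [  0.        , 279.70299815, 189.47429898],
       [  0.        ,   0.        ,   1.        ]]), 'k1': -0.006278948195119068, 'world_from_camera': array([[ 3.95691767e-01, -8.83485081e-01, -2.50763110e-01,
         2.88695596e-01],
       [-9.18383376e-01, -3.80648644e-01, -1.08067501e-01,
        -4.74542791e-01],
       [ 2.33870084e-05,  2.73058092e-01, -9.61997546e-01,
         3.84216829e-01],
       [ 0.00000000e+00,  0.00000000e+00,  0.00000000e+00,
         1.00000000e+00]])}
```

View pics/top0.png

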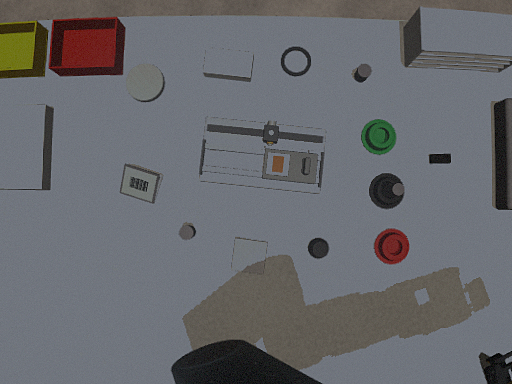

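View pics/side0.png

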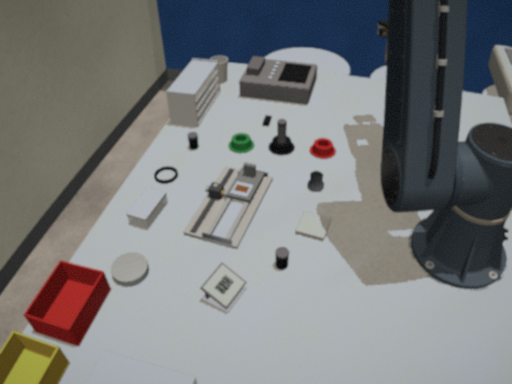

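View pics/wrist0.png

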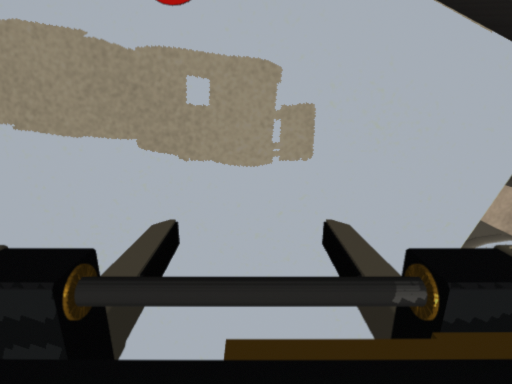

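```bash
cat > h.py <<'E'
import numpy as np, cv2
from workcell import env
def ray(c,uv):
    K=c["intrinsics"];k=c["k1"]
    d=np.array([(uv[0]-K[0,2])/K[0,0],(uv[1]-K[1,2])/K[1,1]]);x=d.copy()
    for _ in range(30): x=d/(1+k*(x@x))
    T=c["world_from_camera"];v=T[:3,:3]@np.array([x[0],x[1],1.]);return T[:3,3],v/np.linalg.norm(v)
def onz(c,uv,z):
    o,v=ray(c,uv);return o+v*(z-o[2])/v[2]
def proj(c,p):
    T=c["world_from_camera"];q=T[:3,:3].T@(np.asarray(p)-T[:3,3]);x=q[:2]/q[2]
    x=x*(1+c["k1"]*(x@x));K=c["intrinsics"];return np.array([K[0,0]*x[0]+K[0,2],K[1,1]*x[1]+K[1,2]])
def tri(c1,u1,c2,u2):
    o1,v1=ray(c1,u1);o2,v2=ray(c2,u2)
    A=np.stack([v1,-v2],1);s=np.linalg.lstsq(A,o2-o1,rcond=None)[0]
    a=o1+s[0]*v1;b=o2+s[1]*v2;return (a+b)/2,np.linalg.norm(a-b)
def crop(img,x0,y0,x1,y1,s,fn):
    cv2.imwrite(fn,cv2.resize(img[y0:y1,x0:x1],None,fx=s,fy=s,interpolation=cv2.INTER_CUBIC))
E
python3 - <<'E'
from h import *
t=cv2.imread('pics/top0.png');s=cv2.imread('pics/side0.png')
crop(t,190,105,340,205,5,'pics/t_stage.png')
crop(t,350,110,430,270,4,'pics/t_stand.png')
crop(t,110,155,170,211,8,'pics/t_lab.png')
crop(s,180,155,280,250,6,'pics/s_stage.png')
crop(s,220,110,345,200,6,'pics/s_stand.png')
crop(s,195,255,255,315,8,'pics/s_lab.png')
E
```

```text
(no output)
```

View pics/t_stage.png

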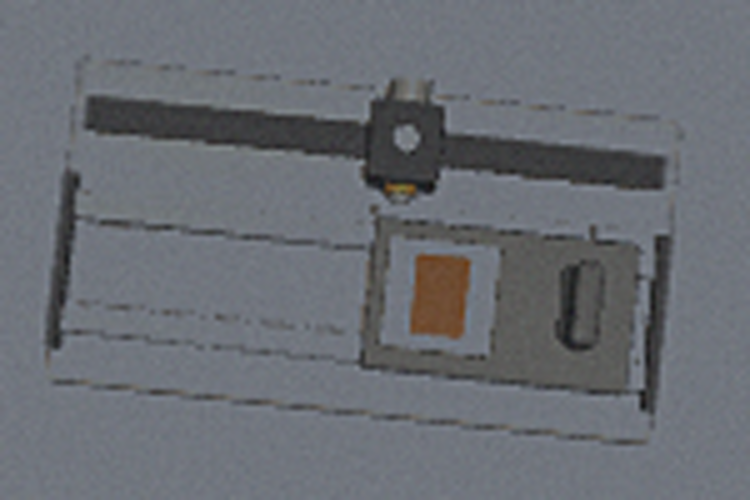

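View pics/t_stand.png

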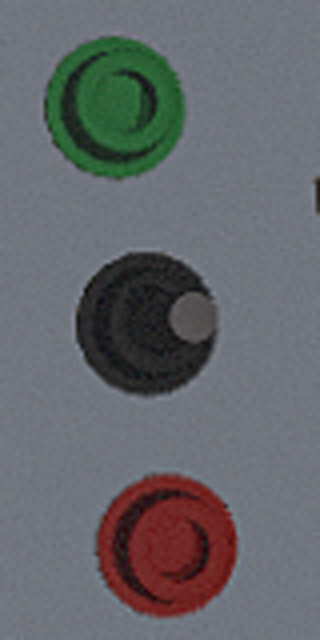

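View pics/t_lab.png

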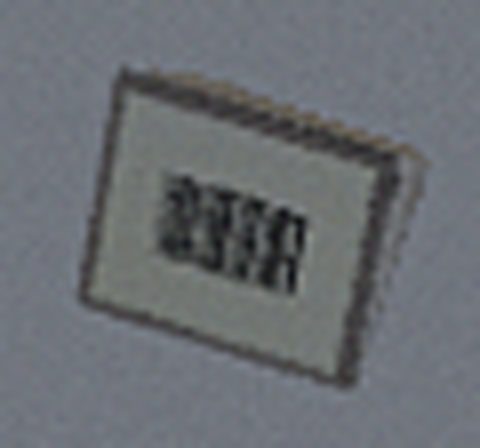

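View pics/s_stage.png

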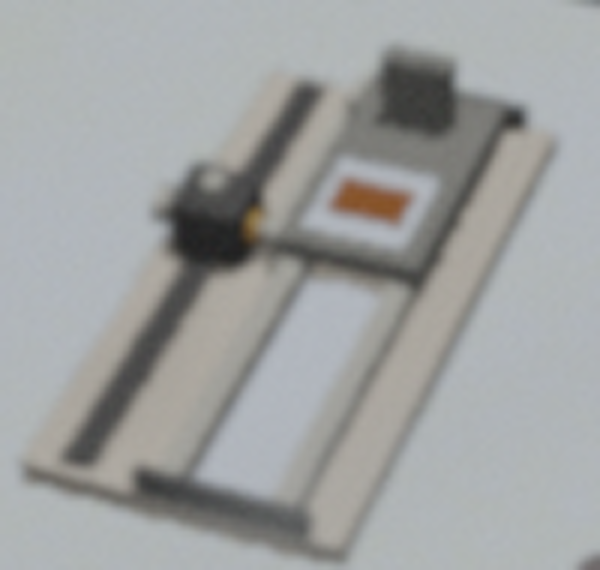

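View pics/s_stand.png

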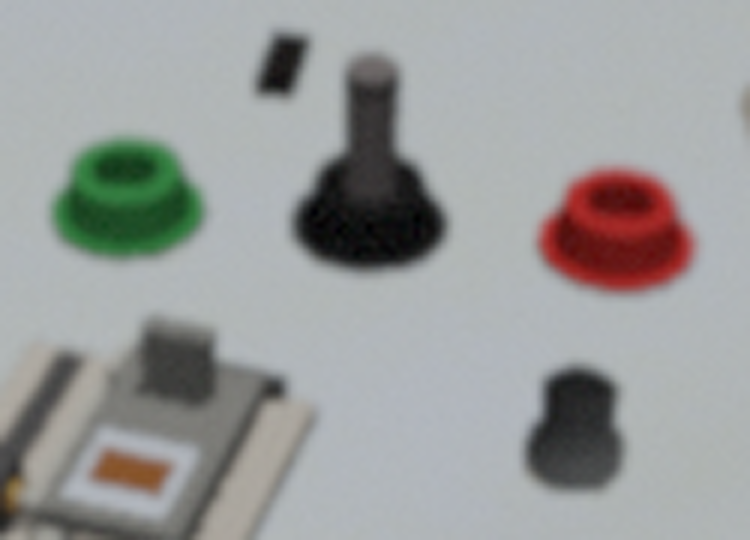

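View pics/s_lab.png

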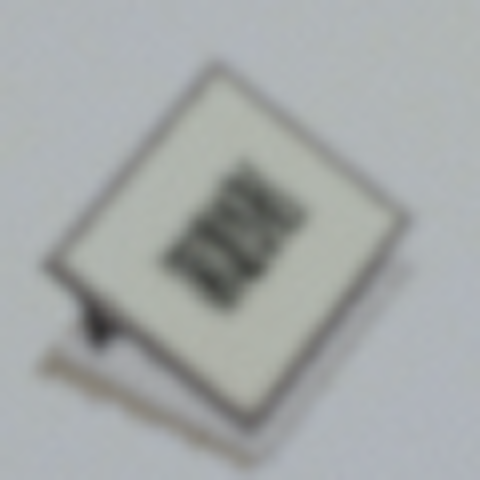

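Run:
```python
from h import *
np.set_printoptions(precision=4,suppress=True)
ct=env.calibration("top");cs=env.calibration("side")
T=lambda x,y,ox,oy,s:np.array([(x+.5)/s+ox-.5,(y+.5)/s+oy-.5])
ti=cv2.imread('pics/top0.png');
# label
tc=[T(*p,110,155,8) for p in [(122,75),(397,155),(345,385),(85,300)]]
sc=[T(*p,195,255,8) for p in [(215,65),(408,218),(250,420),(50,262)]]
for i in range(4):
    print(i,[ (tri(ct,tc[i],cs,sc[j])[0].round(3),round(tri(ct,tc[i],cs,sc[j])[1],4)) for j in range(4)])
print('bar',tri(ct,T(230,235,110,155,8),cs,T(235,238,195,255,8)))
# stand top
print('scan top',tri(ct,T(194,316,350,110,4),cs,T(372,70,220,110,6)), onz(ct,T(194,316,350,110,4),.101))
hsv=cv2.cvtColor(ti,cv2.COLOR_BGR2HSV)
m=((ti.max(2)<60)).astype(np.uint8);m[:, :350]=0;m[:,425:]=0;m[:160]=0;m[225:]=0
n,l,st,ce=cv2.connectedComponentsWithStats(m);i=1+st[1:,4].argmax();print(st[i],ce[i])
cn=cv2.findContours((l==i).astype(np.uint8),0,1)[0][0];print(cv2.fitEllipse(cv2.convexHull(cn)),cv2.minEnclosingCircle(cn))
e=cv2.minEnclosingCircle(cn)[0];print('foot',onz(ct,e,.004),onz(ct,(e[0]+21,e[1]),0.004)-onz(ct,e,0.004))
# stage
q=lambda x,y:T(x,y,190,105,5)
for n,p,z in [('c++',(82,60),.012),('c+-',(680,130),.012),('c--',(650,440),.012),('c-+',(50,380),.012),('fin',(591,303),.075),('ball',(402,198),.030),('plungertopc',(406,148),.046),
  ('car -+',(367,365),.035),('car++',(380,220),.035),('car+-',(640,245),.035),('car--',(628,388),.035),('slidetip',(375,210),.035)]:
    print(n,onz(ct,q(*p),z))
S=lambda x,y:T(x,y,180,155,6)
print('fin top tri',tri(ct,q(591,303),cs,S(420,58)))
print('ball tri',tri(ct,q(402,198),cs,S(258,225)))
for p in [(385,47),(455,62),(28,470),(345,555)]: print(onz(cs,S(*p),.075 if p[1]<100 else .012))
```

```text
0 [(array([0.553, 0.266, 0.119]), np.float64(0.0389)), (array([0.528, 0.274, 0.079]), np.float64(0.0953)), (array([0.553, 0.298, 0.   ]), np.float64(0.0607)), (array([0.578, 0.29 , 0.05 ]), np.float64(0.0006))]
1 [(array([0.556, 0.211, 0.047]), np.float64(0.001)), (array([ 0.53 ,  0.216, -0.004]), np.float64(0.0613)), (array([ 0.557,  0.238, -0.094]), np.float64(0.0203)), (array([ 0.583,  0.234, -0.028]), np.float64(0.0437))]
2 [(array([0.518, 0.227, 0.078]), np.float64(0.0566)), (array([0.493, 0.231, 0.021]), np.float64(0.0014)), (array([ 0.514,  0.254, -0.056]), np.float64(0.0455)), (array([0.54 , 0.251, 0.014]), np.float64(0.1033))]
3 [(array([0.519, 0.276, 0.137]), np.float64(0.0161)), (array([0.495, 0.283, 0.092]), np.float64(0.0366)), (array([0.516, 0.308, 0.022]), np.float64(0.0012)), (array([0.54 , 0.301, 0.077]), np.float64(0.0567))]
bar (array([0.5341, 0.2611, 0.0377]), np.float64(0.0004539169864198584))
scan top (array([ 0.5297, -0.312 ,  0.0992]), np.float64(0.00033295940153567675)) [ 0.5294 -0.3115  0.101 ]
[369 173  34  36 842] [384.4406 190.5713]
((386.03338623046875, 190.42906188964844), (34.389591217041016, 35.057594299316406), 166.5203399658203) ((386.0, 190.5), 17.614013671875)
foot [ 0.5291 -0.3102  0.004 ] [ 0.0008 -0.0505  0.    ]
c++ [0.6941 0.1124 0.012 ]
c+- [ 0.6654 -0.1657  0.012 ]
c-- [ 0.5214 -0.1529  0.012 ]
c-+ [0.5448 0.1239 0.012 ]
fin [ 0.5784 -0.1188  0.075 ]
ball [ 0.629  -0.0368  0.03  ]
plungertopc [ 0.6494 -0.038   0.046 ]
car -+ [ 0.5524 -0.022   0.035 ]
car++ [ 0.6182 -0.0269  0.035 ]
car+- [ 0.6088 -0.1447  0.035 ]
car-- [ 0.5439 -0.1399  0.035 ]
slidetip [ 0.6227 -0.0246  0.035 ]
fin top tri (array([ 0.5784, -0.119 ,  0.0738]), np.float64(0.00027673097921581167))
ball tri (array([ 0.631 , -0.0363,  0.031 ]), np.float64(0.00434521889844331))
[ 0.5958 -0.1217  0.075 ]
[ 0.5613 -0.1186  0.075 ]
[0.6891 0.1158 0.012 ]
[0.5442 0.1281 0.012 ]
```

```bash
cat >> h.py <<'E'
from scipy.spatial.transform import Rotation as Ro
np.set_printoptions(precision=4,suppress=True)
def plan(p,yd=None,st=None):
    s=st or env.get_state();R=Ro.from_rotvec(s["tcp_rot"]).as_matrix()
    d=R.T@(np.asarray(p)-s["ee_pos"])/.025
    tw=0
    if yd is not None:
        yd=np.array([yd[0],yd[1],0]);yd/=np.linalg.norm(yd)
        if yd@R[:,1]<0: yd=-yd
        c=R.T@yd;tw=np.degrees(np.arctan2(c[2],c[1]))/8
    print("shift",d.round(3),"twist",round(tw,3),"| y axis",R[:,1].round(3),"z",R[:,2].round(3),"pos",s["ee_pos"].round(4),"q6",s["joint_pos"][5].round(3))
E
python3 - <<'E'
from h import *
plan((.529,-.311,.20),(.277,.961))
E
```

```text
shift [  0.731  -2.177 -14.489] twist 4.931 | y axis [ 0.397 -0.918 -0.001] z [-0.918 -0.397 -0.   ] pos [ 0.2181 -0.5046  0.2182] q6 -0.085
```

Call:
play_rows --motion '[[93,[0,-0.1,-0.7],0.3],[93,[0.1,-0.3,-2.1],0.8],[93,[0.2,-0.6,-3.8],1.4],[93,[0.3,-0.9,-5.6],2.0],[93,[0.4,-1.2,-7.5],2.7],[93,[0.5,-1.5,-9.5],3.4],[93,[0.6,-1.8,-11.5],4.0],[93,[0.7,-2.0,-13.2],4.5],[93,[0.7,-2.15,-14.2],4.9],[93,[0.7,-2.18,-14.5],4.93]]' --grip_force 10

```text
time: 1.15
ee_pos: [0.531, -0.3093, 0.2006]
tcp_rot: [-2.071, 0.291, 2.072]
ft_force: [0.3, 0.3, 0.5]
width: 0.0931
```

Run:
```python
from h import *
plan((.529,-.311,.20),(.277,.961))
cw=env.calibration("wrist");im=cv2.cvtColor(env.grab_frame("wrist"),cv2.COLOR_RGB2BGR);cv2.imwrite('pics/w1.png',im)
print(proj(cw,(.5297,-.312,.101)),proj(cw,(.529,-.31,.03)))
```

```text
shift [0.023 0.087 0.057] twist 0.01 | y axis [-0.276 -0.961 -0.   ] z [-0.961  0.276  0.001] pos [ 0.531  -0.3093  0.2006] q6 1.247
[253.6044 191.3575] [251.5695 176.2254]
```

View pics/w1.png

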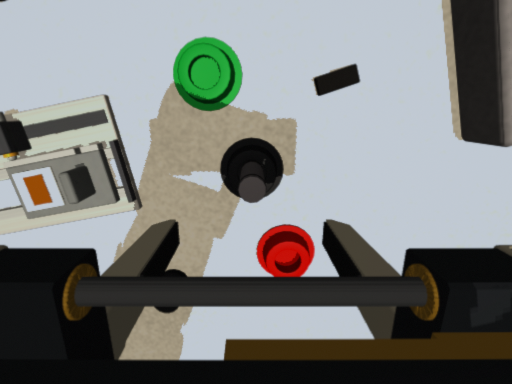

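Run:
```python
from h import *
cw=env.calibration("wrist");im=cv2.imread('pics/w1.png');crop(im,205,125,305,215,7,'pics/w1c.png')
print(onz(cw,(252,187.5),.101))
```

```text
[ 0.5336 -0.312   0.101 ]
```

View pics/w1c.png

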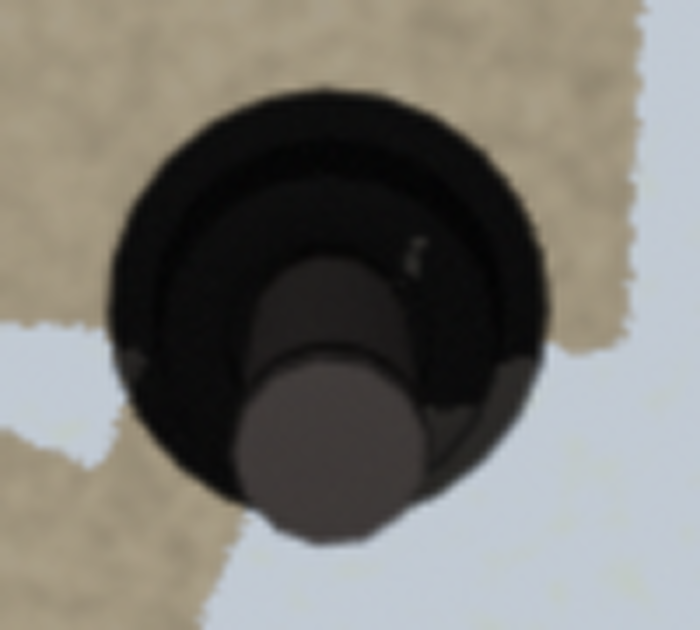

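Run:
```python
from h import *
cw=env.calibration("wrist")
T=lambda x,y:((x+.5)/7+205-.5,(y+.5)/7+125-.5)
print('tail',onz(cw,T(331,450),.101));
l,r,t=[onz(cw,T(*p),.004) for p in((108,310),(550,310),(328,88))]
print('foot l r',l,r,(l+r)/2,np.linalg.norm(l-r),'top',t)
```

```text
tail [ 0.5323 -0.3115  0.101 ]
foot l r [ 0.5439 -0.2716  0.004 ] [ 0.5209 -0.3517  0.004 ] [ 0.5324 -0.3116  0.004 ] 0.08337263691258641 top [ 0.5722 -0.3228  0.004 ]
```

Run:
```python
from h import *
plan((.531,-.3113,.049),(.277,.961))
```

```text
shift [ 6.067  0.056 -0.033] twist 0.018 | y axis [-0.275 -0.962 -0.   ] z [-0.962  0.275  0.   ] pos [ 0.5306 -0.3098  0.2007] q6 1.245
```

Call:
play_rows --motion '[[93,[0.3,0.06,-0.03],0.0],[93,[1.0,0.06,-0.03],0.0],[93,[2.0,0.06,-0.03],0],[93,[3.0,0.06,-0.03],0],[93,[4.0,0.06,-0.03],0],[93,[5.0,0.06,-0.03],0],[93,[5.7,0.06,-0.03],0],[93,[6.05,0.06,-0.03],0],[93,[6.05,0.06,-0.03],0],[93,[6.05,0.06,-0.03],0]]'

```text
time: 2.2
ee_pos: [0.5295, -0.3134, 0.0506]
tcp_rot: [-2.072, 0.293, 2.07]
ft_force: [0.3, -0.5, -0.2]
width: 0.0928
```

Call:
play_rows --motion '[[0,[0,0,0],0],[0,[0,0,0],0],[0,[0,0,0],0],[0,[0,0,0],0],[0,[0,0,0],0],[0,[0,0,0],0],[0,[0,0,0],0],[0,[0,0,0],0]]' --grip_force 8

```text
time: 3.0
ee_pos: [0.5296, -0.3127, 0.0499]
tcp_rot: [-2.071, 0.292, 2.071]
ft_force: [-0.3, -0.0, -0.3]
width: 0.0336
```

Run:
```python
from h import *
plan((.531,-.3113,.049),(.277,.961))
print(env.get_state()["width"],env.get_state()["ft_force"])
cw=env.calibration("wrist");im=cv2.cvtColor(env.grab_frame("wrist"),cv2.COLOR_RGB2BGR);cv2.imwrite('pics/w2.png',im)
```

```text
shift [ 0.035 -0.07  -0.038] twist 0.0 | y axis [-0.277 -0.961 -0.   ] z [-0.961  0.277  0.   ] pos [ 0.5296 -0.3127  0.0499] q6 1.242
0.03356563548484421 [-0.3155 -0.0061 -0.3062]
```

View pics/w2.png

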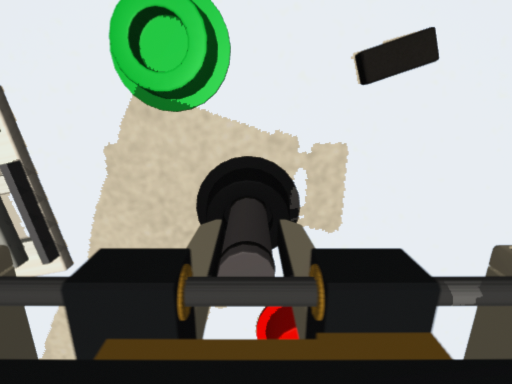

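Call:
play_rows --motion '[[0,[0,0,0],0],[0,[0,0,0],0],[0,[0,0,0],0],[0,[0,0,0],0]]' --grip_force 4

```text
time: 3.45
ee_pos: [0.5296, -0.3127, 0.0499]
tcp_rot: [-2.071, 0.292, 2.071]
ft_force: [0.2, 0.7, 1.2]
width: 0.0279
```

Call:
play_rows --motion '[[0,[-0.2,0,0],0],[0,[-0.4,0,0],0],[0,[-0.56,0,0],0],[0,[-0.56,0,0.15],0],[0,[-0.56,0,0.3],0],[0,[-0.56,0,0.45],0],[0,[-0.56,0,0.6],0],[0,[-0.56,0,0.75],0],[0,[-0.56,0,0.85],0],[0,[-0.56,0,0.95],0]]' --grip_force 5

```text
time: 4.45
ee_pos: [0.5064, -0.306, 0.0637]
tcp_rot: [-2.071, 0.292, 2.071]
ft_force: [2.0, 0.6, -1.6]
width: 0.0278
```

Call:
play_rows --motion '[[0,[0,0,0.05],0],[0,[0,0,0.1],0],[0,[0,0,0.12],0],[0,[0,0,0.12],0]]'

```text
time: 4.85
ee_pos: [0.5039, -0.3053, 0.0639]
tcp_rot: [-2.071, 0.292, 2.071]
ft_force: [1.0, 0.1, -1.3]
width: 0.0281
```

Run:
```python
from h import *
plan((.531,-.3113,.049),(.277,.961))
cs=env.calibration("side")
im=cv2.cvtColor(env.grab_frame("side"),cv2.COLOR_RGB2BGR);crop(im,220,100,345,190,6,'pics/s3.png')
cw=env.calibration("wrist");im=cv2.cvtColor(env.grab_frame("wrist"),cv2.COLOR_RGB2BGR);cv2.imwrite('pics/w3.png',im)
```

```text
shift [ 0.594 -0.071 -1.109] twist 0.001 | y axis [-0.277 -0.961  0.   ] z [-0.961  0.277  0.   ] pos [ 0.5039 -0.3053  0.0639] q6 1.228
```

View pics/s3.png

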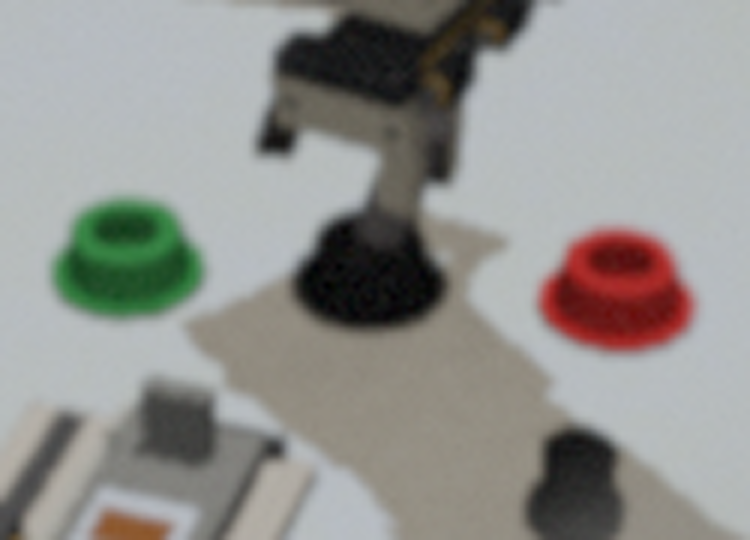

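View pics/w3.png

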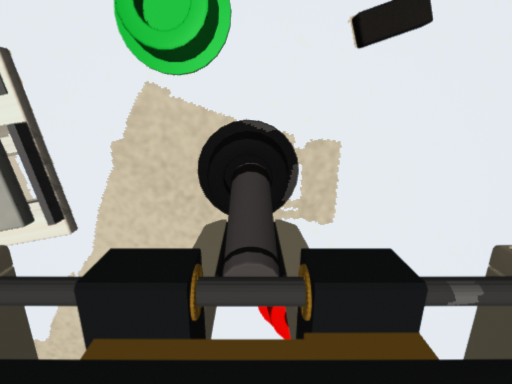

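Call:
play_rows --motion '[[0,[0,0,0],0],[0,[0,0,0],0],[0,[-0.4,0,0],0],[0,[-1.2,0,0],0],[0,[-2.2,0,0],0],[0,[-3.2,0,0],0],[0,[-4.2,0,0],0],[0,[-4.8,0,0],0],[0,[-5,0,0],0],[0,[-5,0,0],0]]' --grip_force 25

```text
time: 5.95
ee_pos: [0.504, -0.3054, 0.1896]
tcp_rot: [-2.072, 0.293, 2.07]
ft_force: [0.0, -0.0, -1.0]
width: 0.0276
```

Run:
```python
from h import *
plan((.531,-.3113,.049),(.277,.961))
im=cv2.cvtColor(env.grab_frame("side"),cv2.COLOR_RGB2BGR);cv2.imwrite('pics/side4.png',im);crop(im,220,60,345,160,6,'pics/s4.png')
cw=env.calibration("wrist");im=cv2.cvtColor(env.grab_frame("wrist"),cv2.COLOR_RGB2BGR);crop(im,180,100,330,300,4,'pics/w4.png');cv2.imwrite('pics/wr4.png',im)
np.save('cw4.npy',cw,allow_pickle=True)
```

```text
shift [ 5.624 -0.077 -1.099] twist 0.0 | y axis [-0.277 -0.961  0.   ] z [-0.961  0.277 -0.001] pos [ 0.504  -0.3054  0.1896] q6 1.228
```

View pics/s4.png

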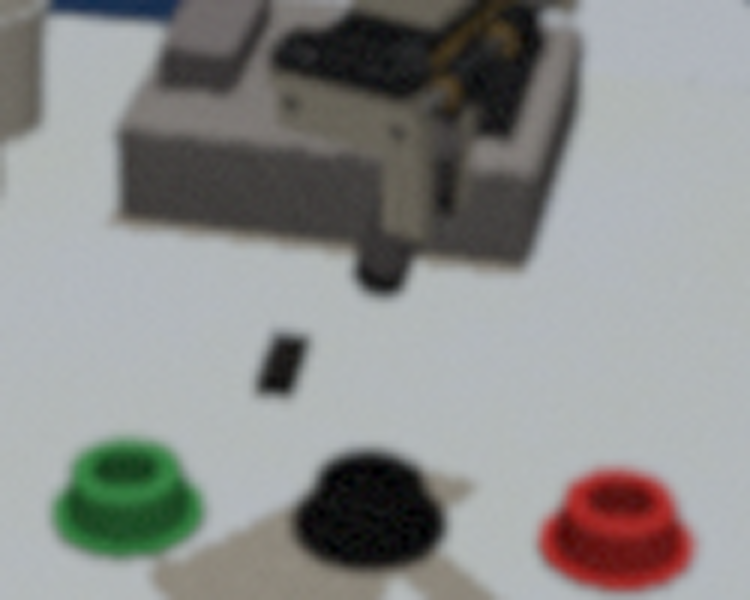

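View pics/w4.png

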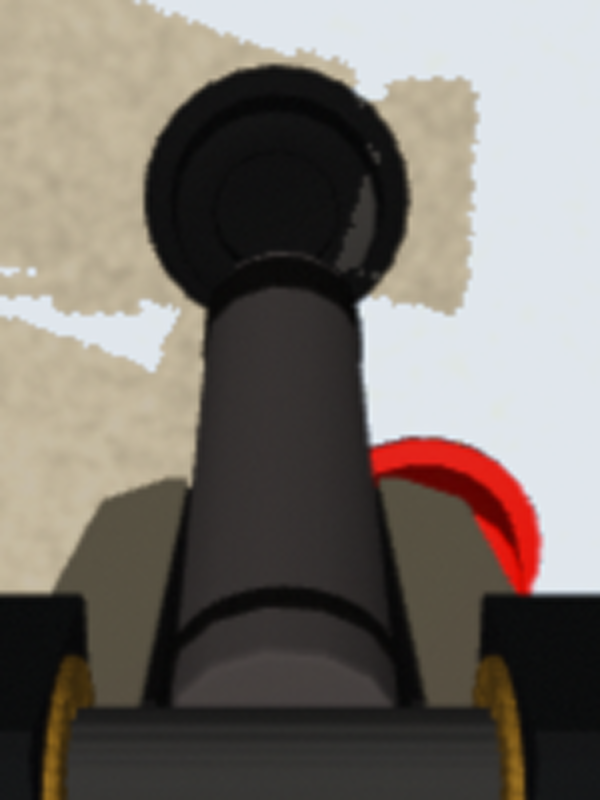

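```bash
cat > tilt.py <<'E'
from h import *
def tilt(cw,s,uw,ut):
    R=Ro.from_rotvec(s["tcp_rot"]).as_matrix();p=s["ee_pos"];P=[]
    for uv in(uw,ut):
        o,v=ray(cw,uv);t=((p-o)@R[:,1])/(v@R[:,1]);P.append(R.T@(o+t*v-p))
    w,t=P;d=t-w  # tool coords
    th=np.degrees(np.arctan2(d[2],-d[0]));L=np.linalg.norm(d)
    a=d/L; n=np.array([a[2]*0,0,0]); 
    # -u edge line -> axis offset 14mm toward +u normal: n=(cos,-sin) in (u,z): tool z=u, tool x=-z
    c,sn=np.cos(np.radians(th)),np.sin(np.radians(th)); off=.014*np.array([sn,0,c])
    print("theta",th,"len",L,"window centre tool",w+off,"grip62",w+off+.062*a)
E
python3 - <<'E'
from tilt import *
cw=np.load('cw4.npy',allow_pickle=True).item();s=env.get_state()
T=lambda x,y:((x+.5)/4+180-.5,(y+.5)/4+100-.5)
tilt(cw,s,T(282,255),T(282,650))
tilt(cw,s,T(282,253),T(282,647))
tilt(cw,s,T(282,257),T(282,653))
E
```

```text
theta -168.22697491567726 len 0.218255247246796 window centre tool [-0.5924 -0.     -0.1685] grip62 [-0.5317 -0.     -0.1811]
theta -168.2264041930692 len 0.21936307758900322 window centre tool [-0.5944 -0.     -0.1681] grip62 [-0.5337 -0.     -0.1807]
theta -168.2275477872988 len 0.217157949506453 window centre tool [-0.5904 -0.     -0.1689] grip62 [-0.5297 -0.     -0.1815]
```

```bash
cat > fit.py <<'E'
from h import *
from scipy.optimize import least_squares
def fit(cw,s,vw,vt,e):
    R=Ro.from_rotvec(s["tcp_rot"]).as_matrix();p=s["ee_pos"]
    def pts(q):
        th,sl=q;a=np.array([-np.cos(th),0,np.sin(th)]);m=np.array([np.sin(th),0,np.cos(th)])
        G=np.array([-.019,0,e])+sl*a   # axis point 62 from window
        w=G-.062*a-.014*m;t=G+.033*a-.014*m
        return p+R@w,p+R@t,p+R@(G-.062*a),R@a
    f=lambda q:[proj(cw,pts(q)[0])[1]-vw,proj(cw,pts(q)[1])[1]-vt]
    r=least_squares(f,[.4,0],x_scale=[.1,.01]);P=pts(r.x)
    print("e",e,"theta",np.degrees(r.x[0]).round(2),"slip",r.x[1].round(4),"res",np.abs(r.fun).max().round(3),"window",P[2],"axis",P[3]);return r.x,P
E
python3 - <<'E'
from fit import *
cw=np.load('cw4.npy',allow_pickle=True).item();s=env.get_state()
T=lambda y:(y+.5)/4+100-.5
for e in(-.003,-.0015,0,.0015): fit(cw,s,T(255),T(650),e)
_,P=fit(cw,s,T(257),T(650),-.0015);_,P=fit(cw,s,T(255),T(654),-.0015)
cs=env.calibration("side")
a=P[3];ph=np.linspace(0,2*np.pi,60);b=np.cross(a,[0,0,1]);b/=np.linalg.norm(b);c=np.cross(a,b)
q=np.array([proj(cs,P[2]+.014*(np.cos(t)*b+np.sin(t)*c)) for t in ph]);q=(q-[220,60])*6
im=cv2.imread('pics/s4.png');cv2.polylines(im,[q.round().astype(np.int32)],True,(0,255,255),1);cv2.imwrite('pics/s4o.png',im[200:330,300:460].repeat(4,0).repeat(4,1))
E
```

```text
e -0.003 theta 18.91 slip -0.0066 res 0.0 window [ 0.5277 -0.3121  0.1422] axis [-0.3105  0.0891  0.9464]
e -0.0015 theta 19.42 slip -0.0086 res 0.0 window [ 0.5275 -0.312   0.1405] axis [-0.3185  0.0915  0.9435]
e 0 theta 19.93 slip -0.0106 res 0.0 window [ 0.5272 -0.3119  0.1389] axis [-0.3265  0.0937  0.9406]
e 0.0015 theta 20.42 slip -0.0126 res 0.0 window [ 0.527  -0.3119  0.1372] axis [-0.3342  0.096   0.9376]
e -0.0015 theta 19.12 slip -0.0084 res 0.0 window [ 0.5271 -0.3119  0.1406] axis [-0.3138  0.0901  0.9452]
e -0.0015 theta 19.67 slip -0.0082 res 0.0 window [ 0.5276 -0.312   0.141 ] axis [-0.3224  0.0926  0.9421]
```

View pics/s4o.png

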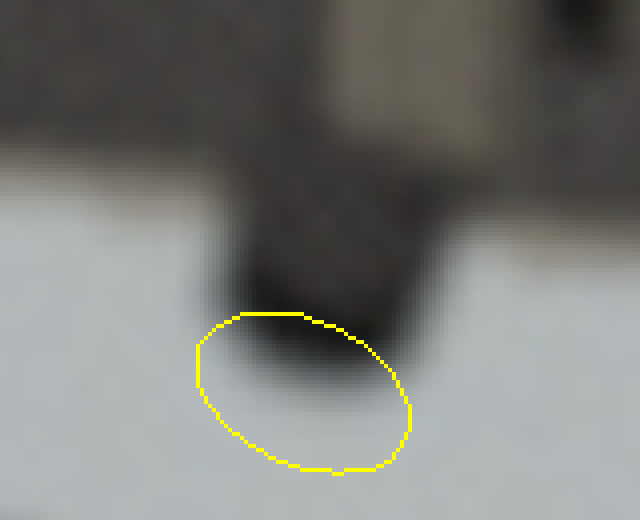

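Run:
```python
from h import *
plan((.487,.275,.19),(.277,.961))
```

```text
shift [ -0.058 -22.114   7.06 ] twist 0.001 | y axis [-0.277 -0.961 -0.   ] z [-0.961  0.277  0.001] pos [ 0.5035 -0.3051  0.1881] q6 1.228
```

Call:
play_rows --motion '[[0,[0,-0.3,0.1],0],[0,[0,-1.0,0.3],0],[0,[0,-2.0,0.6],0],[0,[0,-3.2,1.0],0],[0,[0,-4.5,1.4],0],[0,[0,-5.8,1.8],0],[0,[0,-7.1,2.2],0],[0,[0,-8.4,2.6],0],[0,[0,-9.7,3.0],0],[0,[0,-11.0,3.5],0]]'

```text
time: 7.05
ee_pos: [0.4951, -0.0144, 0.1886]
tcp_rot: [-2.071, 0.292, 2.072]
ft_force: [0.3, 0.5, -1.0]
width: 0.0274
```

Call:
play_rows --motion '[[0,[0,-1.3,0.4],0],[0,[0,-2.6,0.8],0],[0,[0,-3.9,1.2],0],[0,[0,-5.2,1.7],0],[0,[0,-6.5,2.1],0],[0,[0,-7.8,2.5],0],[0,[0,-9.0,2.9],0],[0,[0,-10.0,3.2],0],[0,[0,-10.8,3.5],0],[0,[0,-11.1,3.56],0]]'

```text
time: 8.05
ee_pos: [0.4858, 0.2766, 0.1885]
tcp_rot: [-2.072, 0.29, 2.073]
ft_force: [0.1, -0.1, -1.0]
width: 0.0275
```

Call:
play_rows --motion '[[0,[0,0,0],0],[0,[0,0,0],0]]'

```text
time: 8.25
ee_pos: [0.4869, 0.2739, 0.1887]
tcp_rot: [-2.071, 0.293, 2.072]
ft_force: [-0.8, 0.0, -1.0]
width: 0.0277
```

Run:
```python
from h import *
plan((.487,.275,.19),(.277,.961))
im=cv2.cvtColor(env.grab_frame("side"),cv2.COLOR_RGB2BGR);cv2.imwrite('pics/side5.png',im)
cw=env.calibration("wrist");im=cv2.cvtColor(env.grab_frame("wrist"),cv2.COLOR_RGB2BGR);cv2.imwrite('pics/wr5.png',im)
np.save('cw5.npy',cw,allow_pickle=True)
```

```text
shift [-0.052 -0.042  0.008] twist 0.001 | y axis [-0.277 -0.961  0.   ] z [-0.961  0.277  0.   ] pos [0.4869 0.2739 0.1887] q6 2.281
```

View pics/side5.png

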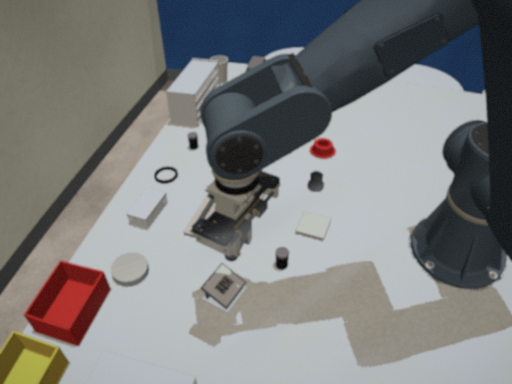

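View pics/wr5.png

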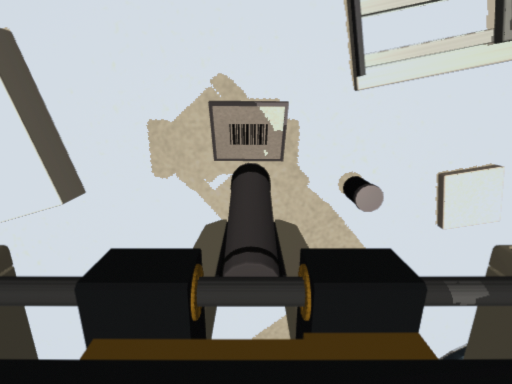

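```bash
cat > ax.py <<'E'
from h import *
def axis(fn,cwf,rows,show=None):
    im=cv2.imread(fn).astype(float).sum(2);im=cv2.GaussianBlur(im,(0,0),.7)
    cw=np.load(cwf,allow_pickle=True).item();L=[];Rr=[]
    for r in rows:
        row=im[r];g=np.gradient(row)
        def sub(i):
            a,b,c=abs(g[i-1]),abs(g[i]),abs(g[i+1]);return i+.5*(a-c)/(a-2*b+c+1e-9)
        c=251
        l=[i for i in range(c-40,c-8) if g[i]<-12 and g[i]==g[i-2:i+3].min()]
        q=[i for i in range(c+8,c+40) if g[i]>12 and g[i]==g[i-2:i+3].max()]
        if l: L.append((sub(l[-1]),r))
        if q: Rr.append((sub(q[0]),r))
    def plane(P):
        D=np.array([ray(cw,p)[1] for p in P]);keep=np.ones(len(D),bool)
        for _ in range(4):
            n=np.linalg.svd(D[keep])[2][-1];e=np.abs(D@n);keep=e<max(2.5*np.median(e),5e-4)
        return n,keep.sum(),e[keep].max(),D
    n1,k1,e1,D1=plane(L);n2,k2,e2,D2=plane(Rr)
    a=np.cross(n1,n2);a/=np.linalg.norm(a);a*=np.sign(a[2])
    print(len(L),k1,e1*280,len(Rr),k2,e2*280,'axis',a,'tilt',np.degrees(np.arccos(a[2])),'lean dir',np.degrees(np.arctan2(a[1],a[0])))
    if show: print(L[::8],Rr[::8])
    return a
E
python3 - <<'E'
from ax import *
axis('pics/wr4.png','cw4.npy',range(176,218),1)
axis('pics/wr4.png','cw4.npy',range(176,245),1)
axis('pics/wr5.png','cw5.npy',range(182,220),1)
axis('pics/wr5.png','cw5.npy',range(180,246),1)
im=cv2.imread('pics/wr5.png');crop(im,180,80,330,290,4,'pics/w5c.png')
E
```

```text
42 39 0.42195007229225967 42 42 0.39673466428504994 axis [-0.4432  0.1266  0.8874] tilt 27.4487751775253 lean dir 164.0636379097133
[(np.float64(229.9038126557143), 176), (np.float64(230.44875283514457), 184), (np.float64(230.50334055700463), 192), (np.float64(229.58241866835007), 200), (np.float64(228.64682171672524), 208), (np.float64(227.93998004840648), 216)] [(np.float64(268.9738663931958), 176), (np.float64(270.0740328702773), 184), (np.float64(269.96587964197795), 192), (np.float64(270.8488023937725), 200), (np.float64(271.68457694973495), 208), (np.float64(272.4766527736732), 216)]
69 68 1.8994715590893902 69 69 1.885856687387145 axis [-0.1586  0.0439  0.9864] tilt 9.47373245493841 lean dir 164.53539530881127
[(np.float64(229.9038126557143), 176), (np.float64(230.44875283514457), 184), (np.float64(230.50334055700463), 192), (np.float64(229.58241866835007), 200), (np.float64(228.64682171672524), 208), (np.float64(227.93998004840648), 216), (np.float64(225.31751641015714), 224), (np.float64(223.87028156188455), 232), (np.float64(222.21144055468335), 240)] [(np.float64(268.97386
[... 973 characters left out ...]
2135
[(np.float64(230.7202486906868), 180), (np.float64(230.00912857220217), 188), (np.float64(229.96711969213078), 196), (np.float64(229.18786483211755), 204), (np.float64(228.4763988237783), 212), (np.float64(227.97649366969026), 220), (np.float64(224.66875256641572), 228), (np.float64(223.0286537705336), 236), (np.float64(221.43193772969053), 244)] [(np.float64(269.80877074289975), 180), (np.float64(270.2164328849066), 188), (np.float64(270.4584666292317), 196), (np.float64(271.19377809209493), 204), (np.float64(272.16934036521707), 212), (np.float64(272.6806944844059), 220), (np.float64(276.1031086977401), 228), (np.float64(277.62593072851166), 236), (np.float64(279.2805224520199), 244)]
```

View pics/w5c.png

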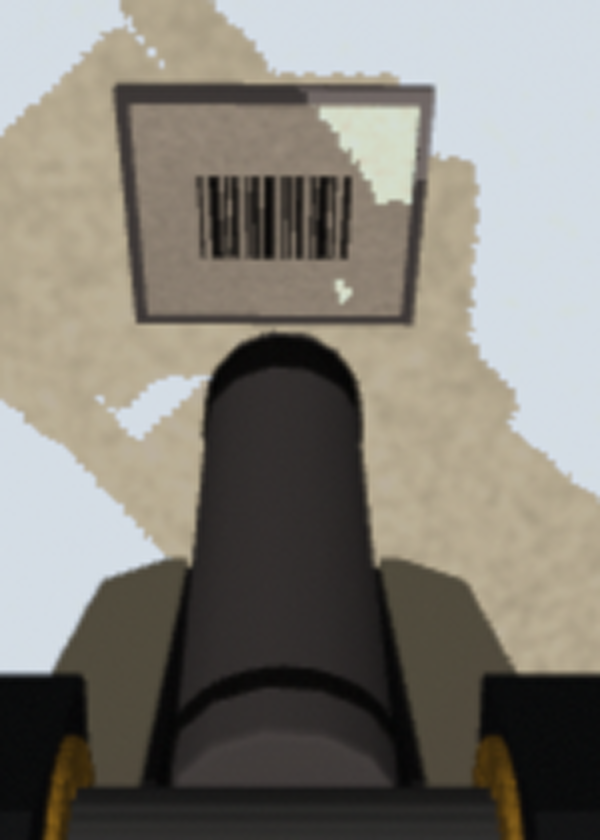

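Run:
```python
from ax import *
for a,b in((187,219),(190,219),(186,216)): axis('pics/wr5.png','cw5.npy',range(a,b)); axis('pics/wr4.png','cw4.npy',range(a,b))
im=cv2.imread('pics/wr5.png').astype(float);im=np.clip(im*3,0,255).astype(np.uint8)
crop(im,205,160,300,282,5,'pics/w5d.png')
s=cv2.imread('pics/side5.png');crop(s,195,215,285,310,6,'pics/s5c.png')
```

```text
32 27 0.10545859649222637 32 26 0.12302951064559423 axis [-0.3037  0.0876  0.9487] tilt 18.427098952477053 lean dir 163.91611677141418
32 27 0.12349312140272899 32 27 0.14584132726328888 axis [-0.3001  0.0867  0.95  ] tilt 18.20248353330457 lean dir 163.89390782706081
29 27 0.10545859649222637 29 26 0.12302951064559423 axis [-0.3037  0.0876  0.9487] tilt 18.427098952477053 lean dir 163.91611677141418
29 27 0.12349312140272899 29 26 0.12968136194838764 axis [-0.2987  0.0861  0.9504] tilt 18.112956322534977 lean dir 163.93005017825962
30 24 0.11829363540722582 30 24 0.13701812685793371 axis [-0.3091  0.089   0.9468] tilt 18.766186056300274 lean dir 163.9361309927916
30 24 0.12668119597036157 30 25 0.13898030877372147 axis [-0.3052  0.0878  0.9482] tilt 18.513325768880833 lean dir 163.95272089263727
```

View pics/w5d.png

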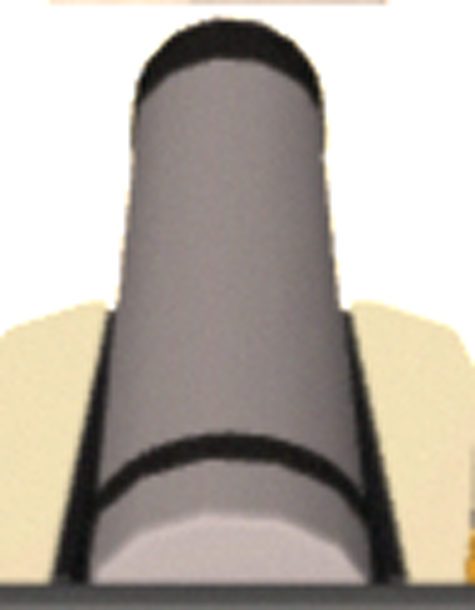

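View pics/s5c.png

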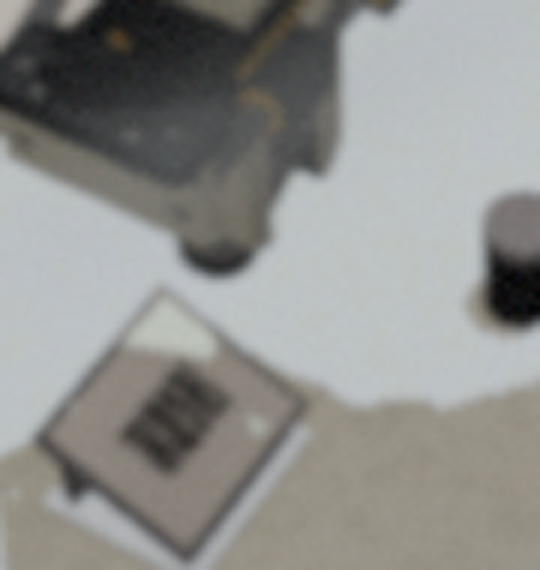

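```bash
cat > ax2.py <<'E'
from h import *
def axis2(fn,cwf,r0,r1,th=18,plot=None):
    """edges of grey barrel, going out from the centre to first strong step (either sign), brightened image"""
    im=np.clip(cv2.imread(fn).astype(float)*3,0,255).mean(2);im=cv2.GaussianBlur(im,(0,0),.8)
    cw=np.load(cwf,allow_pickle=True).item();P=[[],[]]
    for r in range(r0,r1):
        g=np.abs(np.gradient(im[r]))
        for k,rng in((0,range(236,215,-1)),(1,range(265,290))):
            for i in rng:
                if g[i]>th and g[i]>=g[i-1] and g[i]>=g[i+1]:
                    a,b,c=g[i-1],g[i],g[i+1];P[k].append((i+.5*(a-c)/(a-2*b+c+1e-9),r));break
    out=[]
    for Q in P:
        Q=np.array(Q);D=np.array([ray(cw,p)[1] for p in Q]);keep=np.ones(len(D),bool)
        pl=np.polyfit(Q[:,1],Q[:,0],1)
        for _ in range(8):
            pl=np.polyfit(Q[keep,1],Q[keep,0],1);e=np.abs(np.polyval(pl,Q[:,1])-Q[:,0]);keep=e<max(.35,1.5*np.median(e))
        n=np.linalg.svd(D[keep])[2][-1];out.append(n);print(keep.sum(),len(Q),pl,Q[::10].round(1).tolist())
    a=np.cross(*out);a/=np.linalg.norm(a);a*=np.sign(a[2])
    print('axis',a,'tilt',np.degrees(np.arccos(a[2])).round(2),'lean',np.degrees(np.arctan2(a[1],a[0])).round(1));return a
E
python3 - <<'E'
from ax2 import *
axis2('pics/wr5.png','cw5.npy',186,270)
axis2('pics/wr5.png','cw5.npy',224,270)
axis2('pics/wr4.png','cw4.npy',184,270)
E
```

```text
59 84 [ -0.1031 250.7367] [[230.6, 186.0], [230.6, 196.0], [229.6, 206.0], [228.6, 216.0], [228.1, 226.0], [226.4, 236.0], [225.3, 246.0], [231.7, 256.0], [223.4, 266.0]]
52 84 [  0.115  247.2207] [[269.7, 186.0], [269.9, 196.0], [270.9, 206.0], [272.0, 216.0], [275.7, 226.0], [277.7, 236.0], [275.6, 246.0], [281.9, 256.0], [277.8, 266.0]]
axis [-0.2645  0.0733  0.9616] tilt 15.93 lean 164.5
27 46 [ -0.1066 251.6006] [[225.3, 224.0], [226.7, 234.0], [225.4, 244.0], [228.1, 254.0], [224.0, 264.0]]
30 46 [  0.0118 273.0609] [[275.3, 224.0], [273.9, 234.0], [275.3, 244.0], [276.7, 254.0], [276.7, 264.0]]
axis [-0.566   0.2108  0.797 ] tilt 37.16 lean 159.6
58 86 [ -0.1029 250.7185] [[230.8, 184.0], [230.8, 194.0], [229.8, 204.0], [228.8, 214.0], [225.3, 224.0], [226.7, 234.0], [225.4, 244.0], [227.8, 254.0], [224.0, 264.0]]
44 79 [  0.1205 245.8374] [[269.3, 184.0], [269.3, 194.0], [270.4, 204.0], [274.5, 221.0], [276.6, 231.0], [275.0, 241.0], [276.3, 251.0], [274.3, 261.0]]
axis [-0.2512  0.0668  0.9656] tilt 15.07 lean 165.1
```

```bash
cat > ov.py <<'E'
from h import *
def model(s,th,sl,e):
    th=np.radians(th);R=Ro.from_rotvec(s["tcp_rot"]).as_matrix();p=s["ee_pos"]
    a=np.array([-np.cos(th),0,np.sin(th)]);m=np.array([np.sin(th),0,np.cos(th)]);y=np.array([0,1,0])
    G=np.array([-.019,0,e])+sl*a;ph=np.linspace(0,2*np.pi,60)
    f=lambda d:[p+R@(G+d*a+.014*(np.cos(t)*m+np.sin(t)*y)) for t in ph]
    return f(-.062),f(.033)
def ov(im,c,s,lst,x0,y0,x1,y1,k,fn):
    b=cv2.resize(im[y0:y1,x0:x1],None,fx=k,fy=k,interpolation=cv2.INTER_CUBIC)
    for (th,sl,e),col in lst:
        for F in model(s,th,sl,e):
            q=np.array([proj(c,x) for x in F]);q=((q-[x0,y0]+.5)*k-.5).round().astype(np.int32);cv2.polylines(b,[q],True,col,1)
    cv2.imwrite(fn,b)
E
python3 - <<'E'
from ov import *
s=env.get_state();cs=env.calibration("side");cw=np.load('cw5.npy',allow_pickle=True).item()
l=[((19.4,-.0085,-.0015),(0,255,255)),((25,0,0),(0,255,0)),((20,0,0),(255,0,255))]
ov(cv2.imread('pics/side5.png'),cs,s,l,205,235,265,280,12,'pics/s5o.png')
ov(np.clip(cv2.imread('pics/wr5.png').astype(float)*2.5,0,255).astype(np.uint8),cw,s,l,190,150,310,285,4,'pics/w5o.png')
E
```

```text
(no output)
```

View pics/s5o.png

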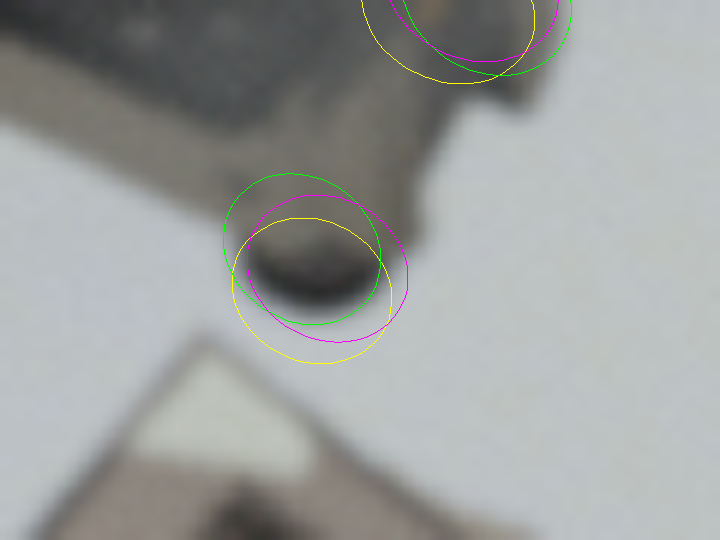

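View pics/w5o.png

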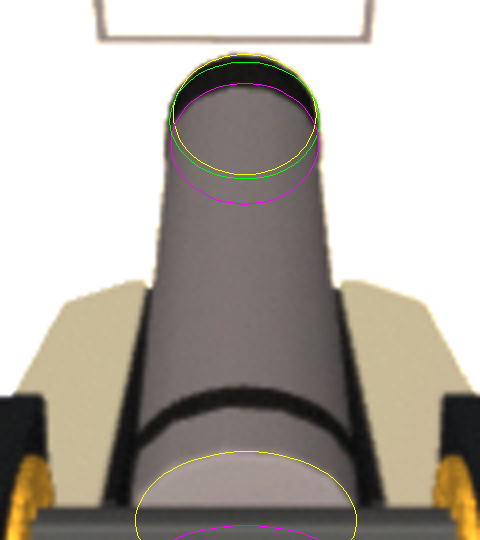

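Run:
```python
from ov import *
from scipy.optimize import least_squares
s=env.get_state();cs=env.calibration("side");cw=np.load('cw5.npy',allow_pickle=True).item()
ob=(150+53/4,150+452/4, 235+303/12, 205+(243+390)/2/12)
def pred(q):
    W,t=model(s,*q)
    w=np.array([proj(cw,x) for x in W]);tt=np.array([proj(cw,x) for x in t]);sd=np.array([proj(cs,x) for x in W])
    return np.array([w[:,1].min(),tt[:,1].min(),sd[:,1].max(),(sd[:,0].min()+sd[:,0].max())/2])
f=lambda q:pred((q[0],q[1]*.001,q[2]*.001))-ob
r=least_squares(f,[20,0,0],diff_step=1e-3);print(r.x,r.fun)
for e in(-4,-2,0):
    r=least_squares(lambda q:f((q[0],q[1],e)),[20,0],diff_step=1e-3);print(e,r.x,r.fun)
p=s["ee_pos"];print(p,proj(cs,p),proj(cw,p))
```

```text
[ 15.7845   5.2806 -10.8459] [ 0.5069 -0.0306  0.4542 -1.759 ]
-4 [18.6915 -4.5998] [ 0.0817  0.5025  3.3976 -1.1437]
-2 [19.5353 -7.299 ] [-0.099   0.6638  4.1479 -1.0137]
0 [20.3734 -9.9222] [-0.2954  0.8256  4.854  -0.9016]
[0.4873 0.2736 0.1889] [239.8399 248.2586] [250.8217 233.5771]
```

Call:
play_rows --motion '[[0,[-1,0,0],-1],[0,[-1,0,0],-2],[0,[-1,0,0],-3],[0,[-1,0,0],-4],[0,[-1,0,0],-5],[0,[-1,0,0],-6],[0,[-1,0,0],-7],[0,[-1,0,0],-8],[0,[-1,0,0],-9],[0,[-1,0,0],-9]]'

```text
time: 9.35
ee_pos: [0.4874, 0.2737, 0.2139]
tcp_rot: [1.631, 0.867, -1.632]
ft_force: [0.6, 0.7, -0.9]
width: 0.0273
```

Run:
```python
from ov import *
s=env.get_state();cs=env.calibration("side");print(s["ee_pos"])
im=cv2.cvtColor(env.grab_frame("side"),cv2.COLOR_RGB2BGR);cv2.imwrite('pics/side6.png',im)
im=np.clip(im.astype(float)*1.6,0,255).astype(np.uint8)
l=[((19.5,-.0075,-.0015),(0,255,255)),((15.8,.0053,-.0108),(0,255,0))]
x,y=proj(cs,s["ee_pos"]+[0,0,.02]).round().astype(int);print(x,y)
crop(im,x-35,y-40,x+35,y+35,10,'pics/s6.png')
ov(im,cs,s,l,x-35,y-40,x+35,y+35,10,'pics/s6o.png')
```

```text
[0.4874 0.2737 0.2139]
239 233
```

View pics/s6.png

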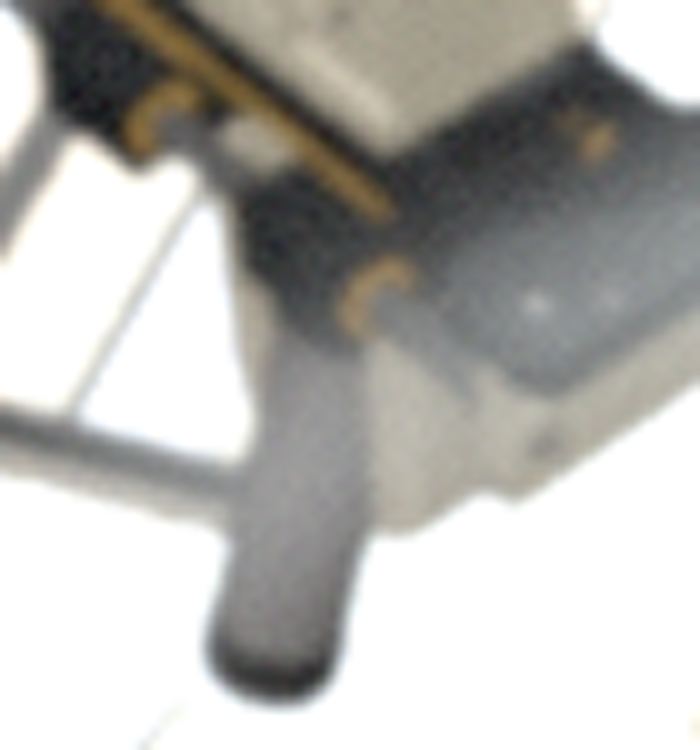

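View pics/s6o.png

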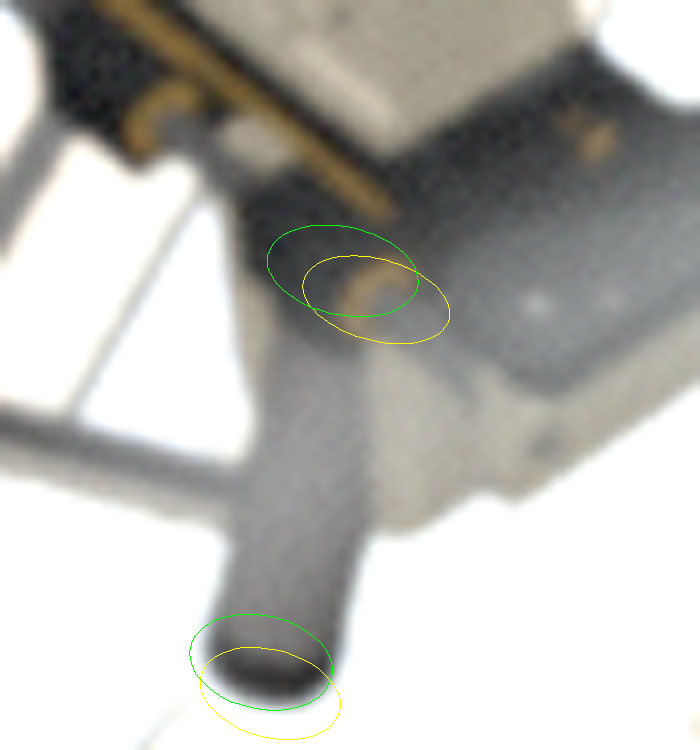

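```bash
cat > prof.py <<'E'
from h import *
def prof(fn,s,cs,r0,r1,half=8,th=6,dbg=True):
    """side view, fingers clear of the barrel: edges by row -> axis line -> plane, met with tool plane y=0"""
    im=cv2.GaussianBlur(cv2.imread(fn).astype(float).mean(2),(0,0),.6)
    R=Ro.from_rotvec(s["tcp_rot"]).as_matrix();p=s["ee_pos"]
    g0=proj(cs,p+R@np.array([-.019,0,0]));w0=proj(cs,p+R@np.array([.035,0,-.026]));M=[]
    for r in np.arange(r0,r1+.01,.5):
        c=g0[0]+(w0[0]-g0[0])*(r-g0[1])/(w0[1]-g0[1])
        xs=np.arange(c-11,c+11,.1);row=cv2.remap(im.astype(np.float32),xs.astype(np.float32)[None],np.full((1,len(xs)),r,np.float32),cv2.INTER_CUBIC)[0]
        g=np.gradient(row);m=len(xs)//2
        l=g[:m-20].argmin();q=m+20+g[m+20:].argmax();M.append((r,xs[l],xs[q]))
    M=np.array(M)
    if dbg: print(M[::2].round(2).tolist())
    return M
def solve(s,cs,rows,mid):
    R=Ro.from_rotvec(s["tcp_rot"]).as_matrix();p=s["ee_pos"]
    pl=np.polyfit(rows,mid,1);P=[]
    for r in(rows.min(),rows.max()):
        o,v=ray(cs,(np.polyval(pl,r),r));t=((p-o)@R[:,1])/(v@R[:,1]);P.append(R.T@(o+t*v-p))
    d=P[0]-P[1];th=np.arctan2(d[2],-d[0]);e=P[0][2]-np.tan(th)*(-P[0][0]-.019)
    print('theta',np.degrees(th).round(2),'e',e.round(4),'fit resid',np.abs(np.polyval(pl,rows)-mid).max().round(2));return th,e
E
python3 - <<'E'
from prof import *
s=env.get_state();cs=env.calibration("side")
M=prof('pics/side6.png',s,cs,228,258)
E
```

```text
[[228.0, 229.92, 249.52], [229.0, 229.26, 249.86], [230.0, 228.9, 250.8], [231.0, 229.04, 250.14], [232.0, 228.98, 241.18], [233.0, 228.02, 241.02], [234.0, 228.96, 240.96], [235.0, 229.0, 241.0], [236.0, 229.14, 240.94], [237.0, 228.08, 241.08], [238.0, 228.02, 241.02], [239.0, 227.95, 240.95], [240.0, 227.79, 240.89], [241.0, 233.83, 241.03], [242.0, 224.97, 240.77], [243.0, 226.01, 241.01], [244.0, 226.05, 240.95], [245.0, 224.99, 240.99], [246.0, 226.03, 240.03], [247.0, 225.97, 240.17], [248.0, 226.11, 240.11], [249.0, 226.05, 240.05], [250.0, 224.99, 238.99], [251.0, 224.92, 238.92], [252.0, 224.86, 238.86], [253.0, 225.0, 239.0], [254.0, 224.04, 238.04], [255.0, 223.98, 237.98], [256.0, 224.02, 238.02], [257.0, 223.96, 237.96], [258.0, 224.0, 238.0]]
```

Run:
```python
from prof import *
s=env.get_state();cs=env.calibration("side")
M=prof('pics/side6.png',s,cs,233,258,dbg=False)
k=(M[:,2]-M[:,1]>12)&(M[:,2]-M[:,1]<15.1);solve(s,cs,M[k,0],(M[k,1]+M[k,2])/2)
k&=M[:,0]>=245.5;solve(s,cs,M[k,0],(M[k,1]+M[k,2])/2)
for sl in(-.165,-.185,-.205,-.225):
    r=np.array([235.,257]);solve(s,cs,r,231+sl*(r-257))
```

```text
theta 13.82 e -0.0095 fit resid 0.81
theta 15.4 e -0.0083 fit resid 0.65
theta 12.98 e -0.0104 fit resid 0.0
theta 14.17 e -0.0093 fit resid 0.0
theta 15.39 e -0.0081 fit resid 0.0
theta 16.64 e -0.0068 fit resid 0.0
```

Run:
```python
from h import *
plan((.5075,-.3044,.20),(.277,.961))
```

```text
shift [ 0.558 13.697 18.652] twist 8.973 | y axis [ 0.826 -0.564 -0.   ] z [-0.564 -0.826  0.   ] pos [0.4874 0.2738 0.2139] q6 1.027
```

Call:
play_rows --motion '[[0,[0,0.2,0.3],0.5],[0,[0,0.6,0.8],1.4],[0,[0,1.2,1.6],2.4],[0,[0,1.9,2.6],3.4],[0,[0,2.6,3.6],4.4],[0,[0.1,3.4,4.6],5.4],[0,[0.1,4.2,5.7],6.4],[0,[0.2,5.0,6.8],7.4],[0,[0.2,5.8,7.9],8.4],[0,[0.3,6.6,9.0],8.97]]'

```text
time: 10.4
ee_pos: [0.4978, -0.0061, 0.2067]
tcp_rot: [-2.068, 0.299, 2.067]
ft_force: [0.8, 1.0, -1.8]
width: 0.0277
```

Run:
```python
from h import *
plan((.5075,-.3044,.20),(.277,.961))
```

```text
shift [ 0.269 11.335 -3.748] twist -0.045 | y axis [-0.283 -0.959 -0.   ] z [-0.959  0.283 -0.001] pos [ 0.4978 -0.0061  0.2067] q6 1.752
```

Call:
play_rows --motion '[[0,[0,1.2,-0.4],0],[0,[0,2.4,-0.8],0],[0,[0,3.7,-1.2],0],[0,[0.1,5.0,-1.6],0],[0,[0.1,6.3,-2.0],0],[0,[0.1,7.6,-2.5],0],[0,[0.2,8.8,-2.9],0],[0,[0.2,9.9,-3.3],0],[0,[0.2,10.7,-3.5],0],[0,[0.2,11.0,-3.6],0]]'

```text
time: 11.4
ee_pos: [0.5089, -0.2953, 0.2012]
tcp_rot: [-2.07, 0.294, 2.07]
ft_force: [-0.1, -0.3, -1.2]
width: 0.0272
```

Call:
play_rows --motion '[[0,[0,0,0],0],[0,[0,0,0],0]]'

```text
time: 11.6
ee_pos: [0.5093, -0.2927, 0.2013]
tcp_rot: [-2.072, 0.289, 2.073]
ft_force: [0.2, 0.2, -0.9]
width: 0.0278
```

Run:
```python
from h import *
plan((.5075,-.3044,.09),(.277,.961));plan((.5075,-.3044,.064),(.277,.961))
```

```text
shift [ 4.453  0.47  -0.058] twist 0.022 | y axis [-0.274 -0.962 -0.   ] z [-0.962  0.274  0.   ] pos [ 0.5093 -0.2927  0.2013] q6 1.247
shift [ 5.493  0.471 -0.059] twist 0.022 | y axis [-0.274 -0.962 -0.   ] z [-0.962  0.274  0.   ] pos [ 0.5093 -0.2927  0.2013] q6 1.247
```

Correct sideways, descend to just above, check by wrist camera.

Call:
play_rows --motion '[[0,[0.3,0.2,0],0],[0,[1.0,0.47,-0.06],0.02],[0,[2.0,0.47,-0.06],0.02],[0,[3.0,0.47,-0.06],0.02],[0,[3.9,0.47,-0.06],0.02],[0,[4.4,0.47,-0.06],0.02],[0,[4.4,0.47,-0.06],0.02]]'

```text
time: 12.3
ee_pos: [0.507, -0.3043, 0.0898]
tcp_rot: [-2.069, 0.289, 2.074]
ft_force: [0.4, -1.2, -0.1]
width: 0.0274
```

Run:
```python
from h import *
plan((.5075,-.3044,.064),(.277,.961));plan((.5108,-.3053,.053),(.277,.961))
im=cv2.cvtColor(env.grab_frame("wrist"),cv2.COLOR_RGB2BGR);crop(im,180,90,330,270,4,'pics/w7.png')
im=cv2.cvtColor(env.grab_frame("side"),cv2.COLOR_RGB2BGR);crop(im,230,90,335,180,6,'pics/s7.png')
```

```text
shift [ 1.031 -0.002 -0.024] twist 0.012 | y axis [-0.275 -0.961 -0.001] z [-0.961  0.275  0.003] pos [ 0.507  -0.3043  0.0898] q6 1.23
shift [ 1.471 -0.003 -0.162] twist 0.012 | y axis [-0.275 -0.961 -0.001] z [-0.961  0.275  0.003] pos [ 0.507  -0.3043  0.0898] q6 1.23
```

View pics/w7.png

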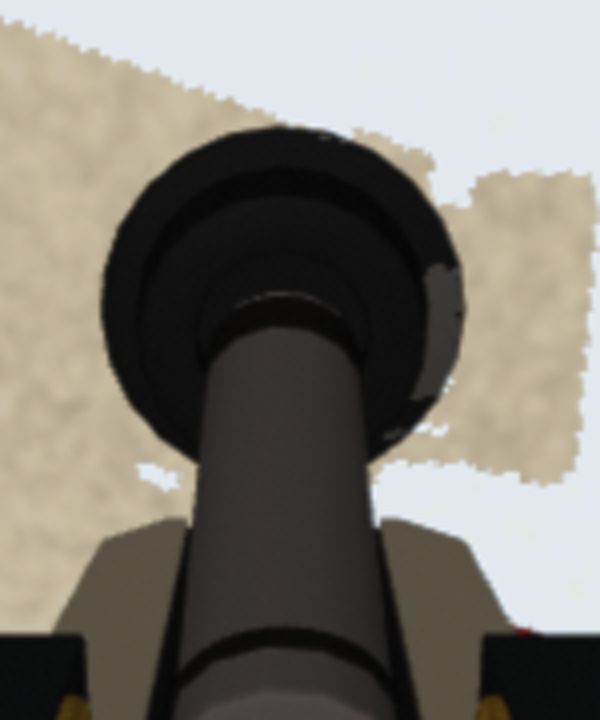

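View pics/s7.png

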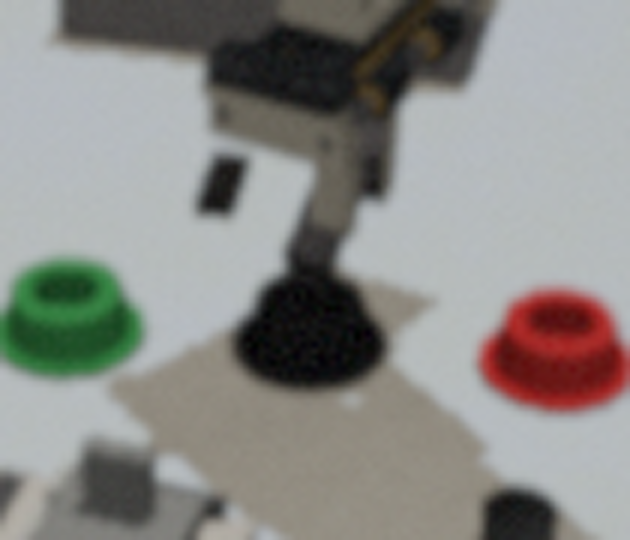

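Call:
play_rows --motion '[[0,[0.3,0,-0.02],0.01],[0,[0.6,0,-0.03],0.01],[0,[0.9,0,-0.04],0.01],[0,[1.1,0,-0.08],0.01],[0,[1.3,0,-0.14],0.01],[0,[1.45,0,-0.2],0.01],[0,[1.5,0,-0.3],0.01],[0,[1.5,0,-0.42],0.01],[0,[1.5,0,-0.55],0.01],[0,[1.5,0,-0.7],0.01]]' --grip_force 5

```text
time: 13.4
ee_pos: [0.5242, -0.3095, 0.0539]
tcp_rot: [-2.069, 0.291, 2.072]
ft_force: [-4.0, 3.6, 5.6]
width: 0.0279
```

Run:
```python
from h import *
plan((.5315,-.3113,.053),(.277,.961));print(env.get_state()["ft_force"])
im=cv2.cvtColor(env.grab_frame("wrist"),cv2.COLOR_RGB2BGR);crop(im,180,90,330,270,4,'pics/w8.png')
```

```text
shift [ 0.033 -0.011 -0.302] twist 0.001 | y axis [-0.277 -0.961 -0.001] z [-0.961  0.277  0.002] pos [ 0.5242 -0.3095  0.0539] q6 1.241
[-4.0301  3.6355  5.6277]
```

View pics/w8.png

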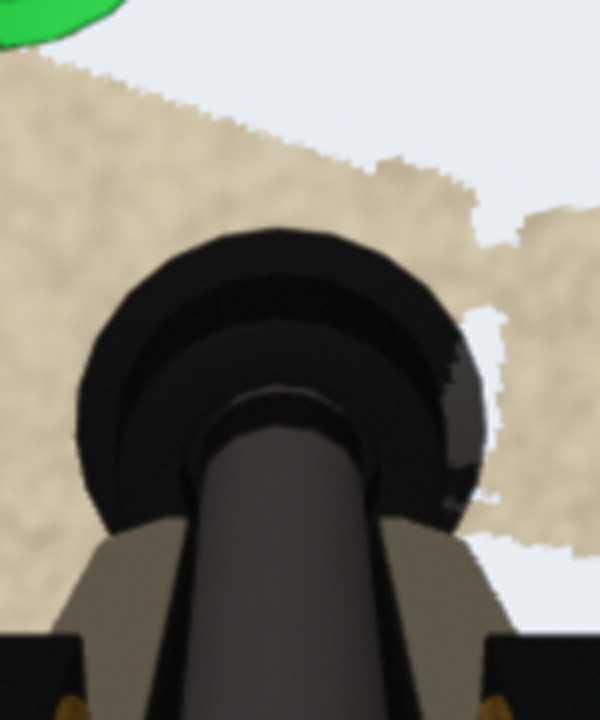

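Run:
```python
from h import *
cw=env.calibration("wrist");S=np.array([.5315,-.3113]);u=np.array([-.961,.277])
for z in(.01,.02,.03,.04):
    p=onz(cw,(180+282.5/4-.5,90+388.5/4-.5),z);print(z,p,((p[:2]-S)@u*1000).round(1))
for y,z in((320,.03),(275,.03),(230,.004)):
    p=onz(cw,(180+282.5/4-.5,90+(y+.5)/4-.5),z);print(y,p,((p[:2]-S)@u*1000).round(1))
im=cv2.cvtColor(env.grab_frame("wrist"),cv2.COLOR_RGB2BGR);im=np.clip(im.astype(float)*4,0,255).astype(np.uint8);crop(im,195,140,310,230,6,'pics/w8b.png')
```

```text
0.01 [ 0.5436 -0.3146  0.01  ] -12.6
0.02 [ 0.5462 -0.3154  0.02  ] -15.3
0.03 [ 0.5489 -0.3162  0.03  ] -18.0
0.04 [ 0.5515 -0.317   0.04  ] -20.8
320 [ 0.5606 -0.3196  0.03  ] -30.2
275 [ 0.5681 -0.3217  0.03  ] -38.1
230 [ 0.5723 -0.3229  0.004 ] -42.4
```

View pics/w8b.png

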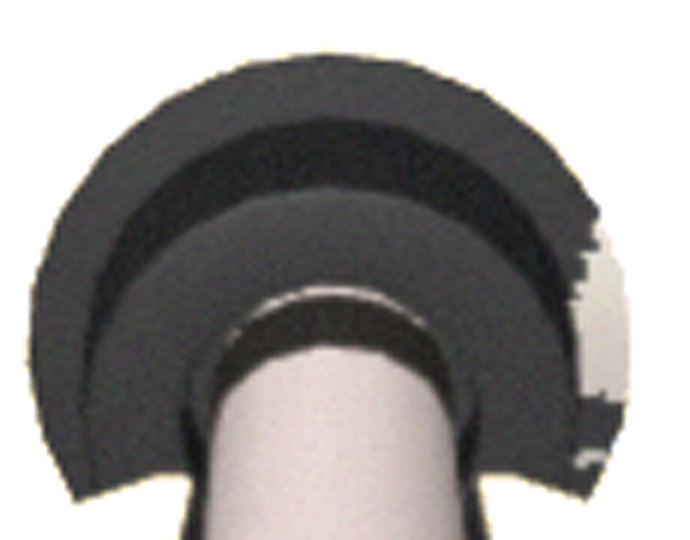

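Call:
play_rows --motion '[[40,[0,0,0],0],[45,[0,0,0],0],[60,[0,0,0],0],[60,[0,0,0],0]]'

```text
time: 13.9
ee_pos: [0.5245, -0.3102, 0.0538]
tcp_rot: [-2.071, 0.293, 2.071]
ft_force: [-1.0, 0.8, -0.8]
width: 0.0554
```

Call:
play_rows --motion '[[60,[0,0,-0.15],0],[60,[-0.3,0,-0.3],0],[60,[-0.8,0,-0.3],0],[60,[-1.3,0,-0.3],0],[60,[-1.3,0,-0.3],0],[60,[-1.3,0,-0.3],0]]'

```text
time: 14.5
ee_pos: [0.5318, -0.3122, 0.087]
tcp_rot: [-2.072, 0.293, 2.07]
ft_force: [0.1, 0.1, -1.1]
width: 0.0603
```

Run:
```python
from h import *
plan((.5315,-.3113,.086),(.277,.961));print(env.get_state()["ft_force"])
im=cv2.cvtColor(env.grab_frame("wrist"),cv2.COLOR_RGB2BGR);im=np.clip(im.astype(float)*3,0,255).astype(np.uint8);crop(im,180,110,330,290,4,'pics/w9.png')
im=cv2.cvtColor(env.grab_frame("side"),cv2.COLOR_RGB2BGR);crop(im,230,90,335,180,6,'pics/s9.png')
```

```text
shift [ 0.039 -0.031  0.022] twist 0.001 | y axis [-0.277 -0.961  0.   ] z [-0.961  0.277 -0.001] pos [ 0.5318 -0.3122  0.087 ] q6 1.245
[ 0.0969  0.1395 -1.0988]
```

View pics/w9.png

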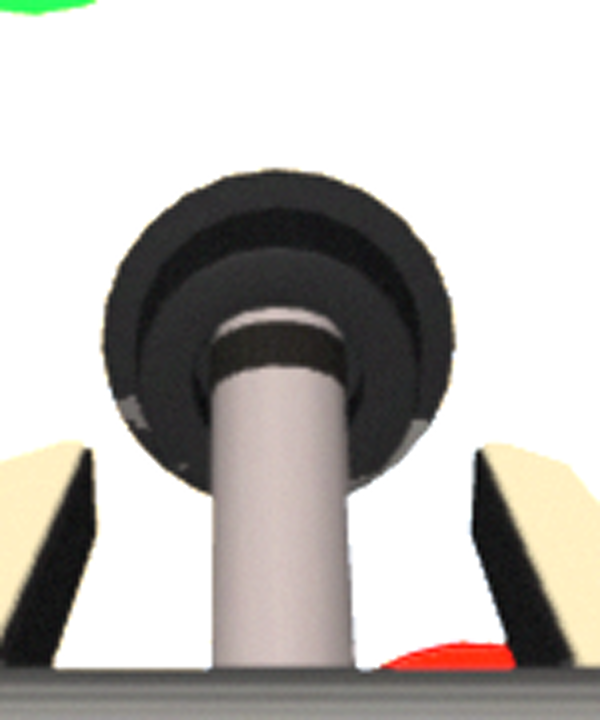

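View pics/s9.png

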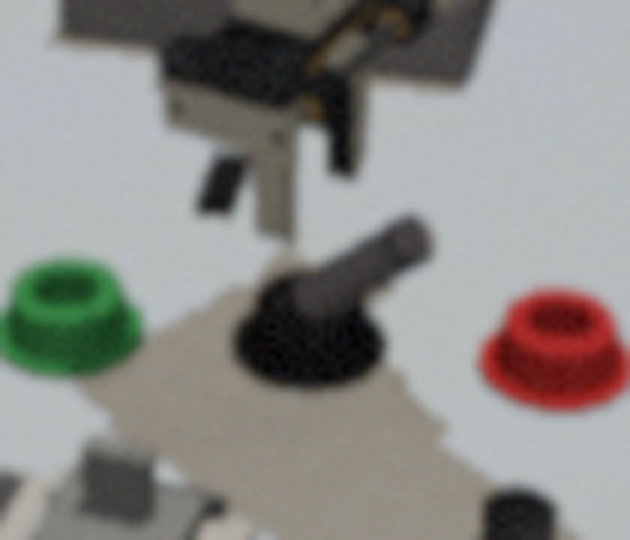

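Run:
```python
from h import *
cs=env.calibration("side");S=np.array([.5315,-.3113,0]);u=np.array([-.961,.277,0]);n=np.array([.277,.961,0])
def pt(x,y):
    o,v=ray(cs,(230+(x+.5)/6-.5,90+(y+.5)/6-.5));t=((S-o)@n)/(v@n);p=o+t*v;return ((p-S)@u*1000).round(1),(p[2]*1000).round(1)
for p in[(410,240),(390,215),(428,262),(350,282),(318,300),(310,270),(335,315)]:print(p,pt(*p))
im=cv2.cvtColor(env.grab_frame("top"),cv2.COLOR_RGB2BGR);crop(im,340,140,440,240,6,'pics/t9.png')
```

```text
(410, 240) (np.float64(57.9), np.float64(88.5))
(390, 215) (np.float64(46.2), np.float64(99.6))
(428, 262) (np.float64(68.4), np.float64(78.8))
(350, 282) (np.float64(25.2), np.float64(51.2))
(318, 300) (np.float64(7.0), np.float64(33.3))
(310, 270) (np.float64(1.9), np.float64(50.6))
(335, 315) (np.float64(17.1), np.float64(27.4))
```

View pics/t9.png

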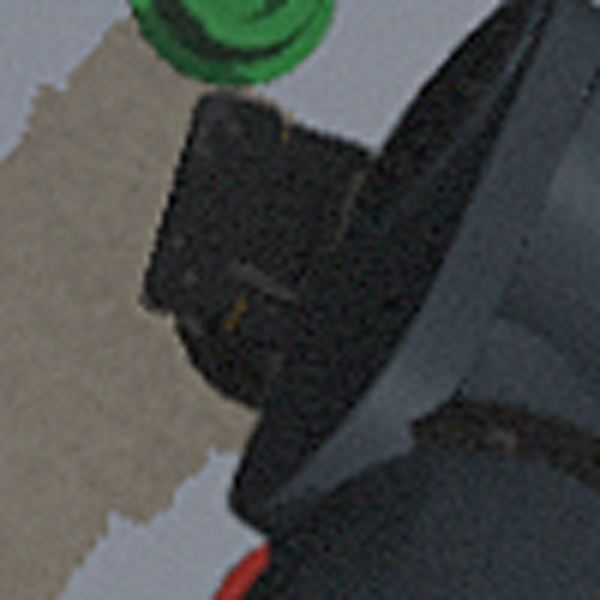

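Run:
```python
from h import *
plan((.4888,-.2990,.055),(.277,.961))
```

```text
shift [ 1.241 -0.025  1.781] twist 0.0 | y axis [-0.277 -0.961 -0.   ] z [-0.961  0.277  0.001] pos [ 0.5314 -0.312   0.086 ] q6 1.245
```

Call:
play_rows --motion '[[60,[0,-0.02,0.3],0],[60,[0,-0.02,0.8],0],[60,[0.1,-0.02,1.4],0],[60,[0.5,-0.02,1.78],0],[60,[0.9,-0.02,1.78],0],[60,[1.24,-0.02,1.78],0],[20,[1.24,-0.02,1.78],0],[10,[1.24,-0.02,1.78],0],[0,[1.24,-0.02,1.78],0],[0,[1.24,-0.02,1.78],0]]' --grip_force 6

```text
time: 15.65
ee_pos: [0.4894, -0.2994, 0.0557]
tcp_rot: [-2.072, 0.293, 2.071]
ft_force: [0.4, -0.8, 0.2]
width: 0.0324
```

Call:
play_rows --motion '[[0,[0,0,0],0],[0,[0,0,0],0],[0,[0,0,0],0],[0,[0,0,0],0],[0,[0,0,0],0],[0,[0,0,0],0]]'

```text
time: 16.25
ee_pos: [0.4891, -0.2993, 0.0555]
tcp_rot: [-2.071, 0.292, 2.071]
ft_force: [-0.6, 0.1, 2.2]
width: 0.0276
```

Run:
```python
from h import *
plan((.4888,-.2990,.055),(.277,.961))
im=cv2.cvtColor(env.grab_frame("wrist"),cv2.COLOR_RGB2BGR);im=np.clip(im.astype(float)*3,0,255).astype(np.uint8);crop(im,180,60,330,240,4,'pics/w10.png')
im=cv2.cvtColor(env.grab_frame("side"),cv2.COLOR_RGB2BGR);crop(im,230,90,335,180,6,'pics/s10.png')
```

```text
shift [ 0.019 -0.009  0.015] twist 0.001 | y axis [-0.277 -0.961  0.   ] z [-0.961  0.277 -0.   ] pos [ 0.4891 -0.2993  0.0555] q6 1.221
```

View pics/w10.png

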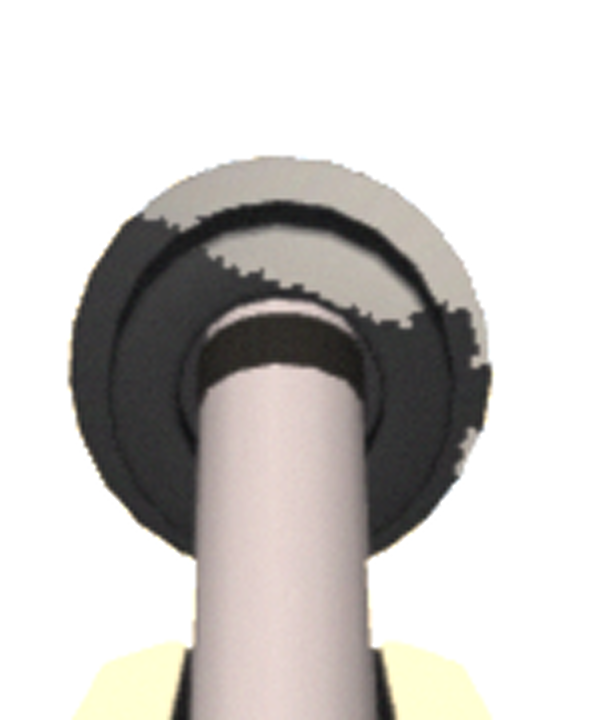

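View pics/s10.png

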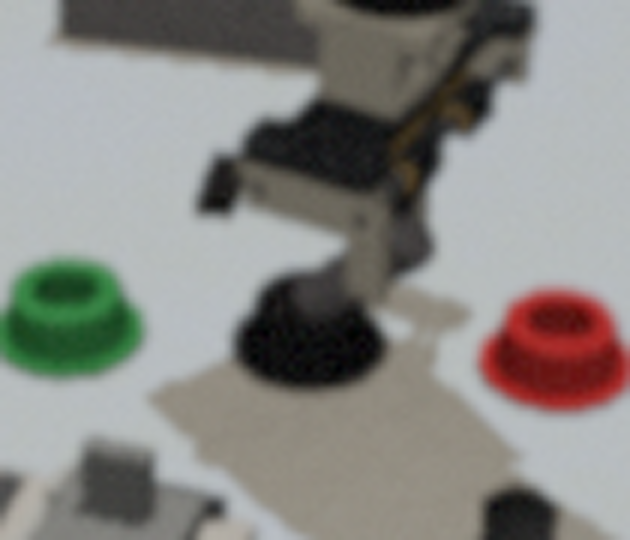

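Call:
play_rows --motion '[[0,[-0.12,0,-0.07],0],[0,[-0.23,0,-0.15],0],[0,[-0.33,0,-0.24],0],[0,[-0.42,0,-0.34],0],[0,[-0.5,0,-0.44],0],[0,[-0.57,0,-0.54],0],[0,[-0.62,0,-0.64],0],[0,[-0.66,0,-0.74],0],[0,[-0.66,0,-0.74],0]]' --grip_force 6

```text
time: 17.25
ee_pos: [0.5071, -0.3045, 0.0721]
tcp_rot: [-2.071, 0.292, 2.071]
ft_force: [-2.1, 2.4, 2.6]
width: 0.0277
```

Call:
play_rows --motion '[[0,[0,0,0],0],[0,[0,0,0],0],[0,[-0.4,0,0],0],[0,[-1.2,0,0],0],[0,[-2.2,0,0],0],[0,[-3.2,0,0],0],[0,[-4.2,0,0],0],[0,[-4.8,0,0],0],[0,[-5,0,0],0]]' --grip_force 25

```text
time: 18.15
ee_pos: [0.5075, -0.3049, 0.1992]
tcp_rot: [-2.075, 0.294, 2.068]
ft_force: [-0.8, -0.1, -1.2]
width: 0.0278
```

Run:
```python
from h import *
plan((.487,.275,.214),(.826,-.564))
im=cv2.cvtColor(env.grab_frame("wrist"),cv2.COLOR_RGB2BGR);im=np.clip(im.astype(float)*2,0,255).astype(np.uint8);crop(im,180,60,330,240,4,'pics/w11.png')
im=cv2.cvtColor(env.grab_frame("side"),cv2.COLOR_RGB2BGR);crop(im,230,60,335,150,6,'pics/s11.png')
```

```text
shift [ -0.643 -22.061   7.211] twist -8.969 | y axis [-0.277 -0.961  0.001] z [-0.961  0.277 -0.003] pos [ 0.5075 -0.3049  0.1992] q6 1.232
```

View pics/w11.png

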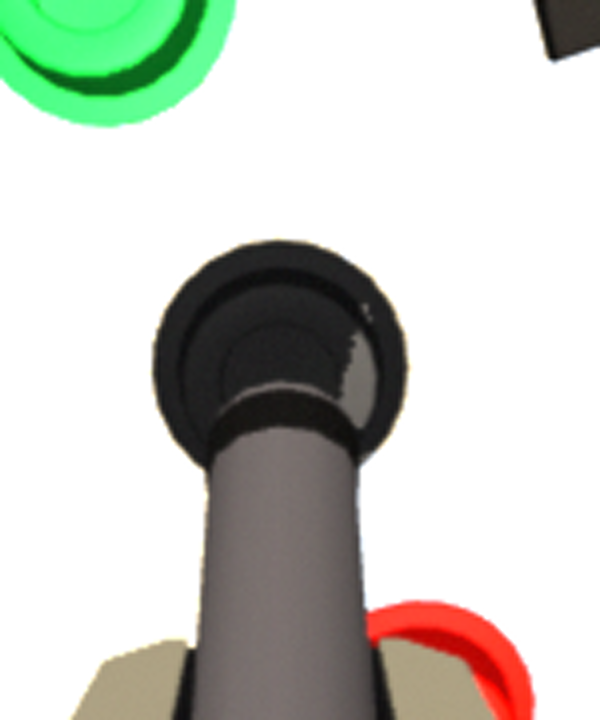

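View pics/s11.png

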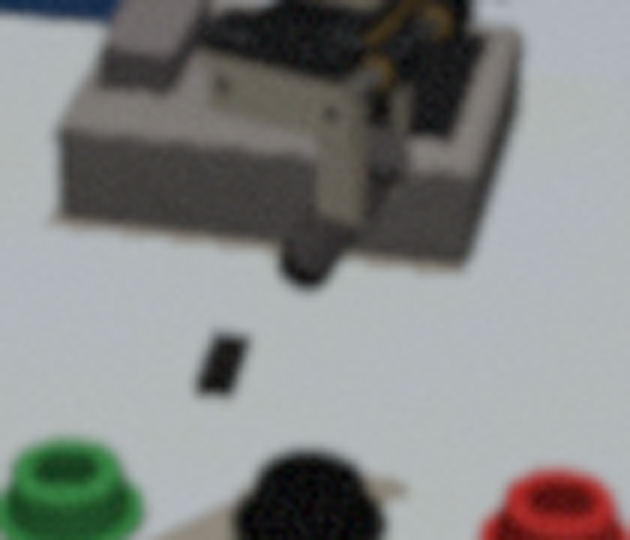

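Call:
play_rows --motion '[[0,[-0.1,-0.3,0.1],-0.4],[0,[-0.2,-1.0,0.3],-1.2],[0,[-0.4,-2.0,0.6],-2.1],[0,[-0.6,-3.2,1.0],-3.1],[0,[-0.8,-4.5,1.4],-4.1],[0,[-0.9,-5.8,1.8],-5.1],[0,[-1.0,-7.1,2.2],-6.1],[0,[-1.0,-8.4,2.7],-7.1],[0,[-1.0,-9.7,3.2],-8.1],[0,[-1.0,-11.0,3.6],-8.97]]'

```text
time: 19.25
ee_pos: [0.4957, -0.0138, 0.2209]
tcp_rot: [1.63, 0.868, -1.633]
ft_force: [0.5, 0.4, -0.3]
width: 0.0275
```

Run:
```python
from h import *
plan((.487,.275,.22),(.826,-.564))
```

```text
shift [ 0.04  -6.749 -9.384] twist 0.041 | y axis [ 0.829 -0.559 -0.001] z [-0.559 -0.829  0.001] pos [ 0.4957 -0.0138  0.2209] q6 0.472
```

Call:
play_rows --motion '[[0,[0,-0.7,-1.0],0],[0,[0,-1.5,-2.0],0],[0,[0,-2.3,-3.2],0],[0,[0,-3.1,-4.3],0],[0,[0,-3.9,-5.4],0],[0,[0,-4.7,-6.6],0],[0,[0,-5.5,-7.7],0],[0,[0,-6.2,-8.6],0],[0,[0,-6.6,-9.1],0],[0,[0,-6.7,-9.3],0]]'

```text
time: 20.25
ee_pos: [0.4888, 0.2721, 0.2211]
tcp_rot: [1.633, 0.865, -1.635]
ft_force: [-0.9, -0.6, -0.9]
width: 0.0275
```

Call:
play_rows --motion '[[0,[0,0,0],0],[0,[0,0,0],0]]'

```text
time: 20.45
ee_pos: [0.4894, 0.2702, 0.2217]
tcp_rot: [1.635, 0.863, -1.636]
ft_force: [0.1, -0.0, -1.1]
width: 0.0276
```

Run:
```python
from ov import *
s=env.get_state();cs=env.calibration("side");print(s["ee_pos"],s["tcp_rot"])
im=cv2.cvtColor(env.grab_frame("side"),cv2.COLOR_RGB2BGR);cv2.imwrite('pics/side12.png',im)
im=np.clip(im.astype(float)*1.6,0,255).astype(np.uint8)
l=[((25,-.013,0),(0,255,255)),((30,-.013,0),(0,255,0))]
x,y=proj(cs,s["ee_pos"]+[0,0,.02]).round().astype(int);print(x,y)
ov(im,cs,s,l,x-35,y-40,x+35,y+35,10,'pics/s12o.png')
cw=env.calibration("wrist");im=cv2.cvtColor(env.grab_frame("wrist"),cv2.COLOR_RGB2BGR);cv2.imwrite('pics/wr12.png',im);np.save('cw12.npy',cw,allow_pickle=True)
ov(np.clip(im.astype(float)*2.5,0,255).astype(np.uint8),cw,s,l,190,120,310,285,4,'pics/w12o.png')
```

```text
[0.4894 0.2702 0.2217] [ 1.6352  0.8629 -1.6361]
238 228
```

View pics/s12o.png

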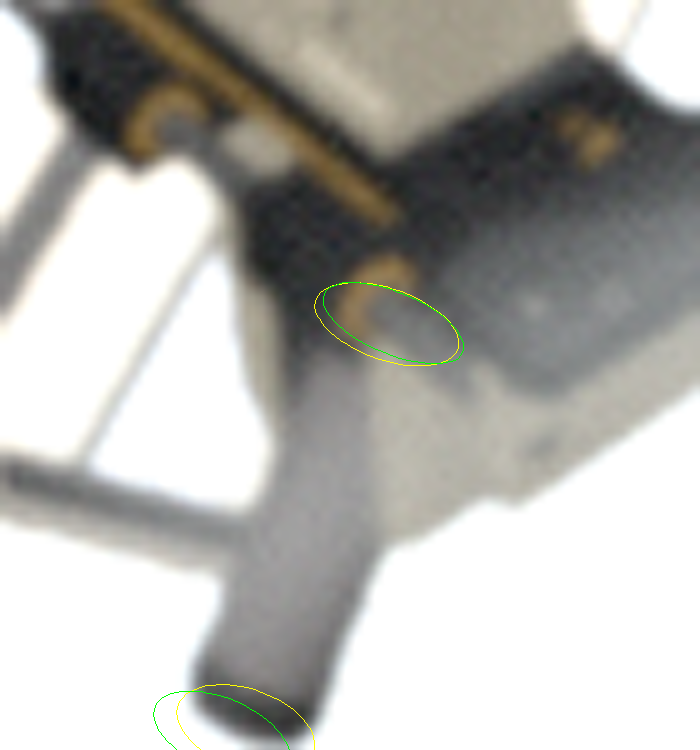

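View pics/w12o.png

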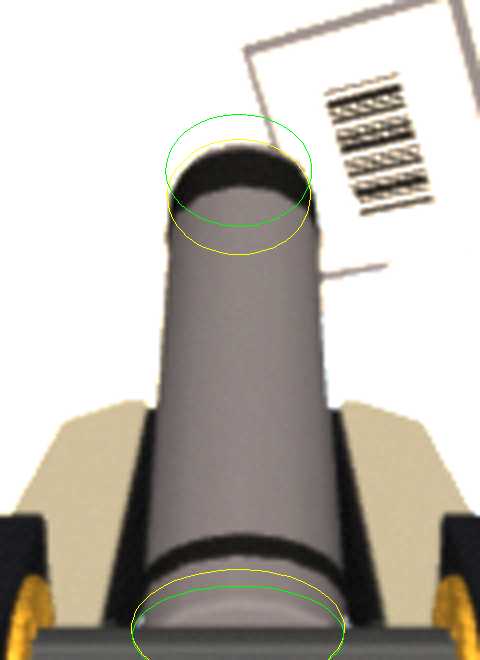

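```bash
cat > fit3.py <<'E'
from ov import *
from prof import prof,solve
from scipy.optimize import least_squares
def fit3(s,cs,cw,ob,wts=(1,1,1,1),q0=(25,-10,0)):
    def pred(q):
        W,t=model(s,q[0],q[1]*.001,q[2]*.001)
        w=np.array([proj(cw,x) for x in W]);tt=np.array([proj(cw,x) for x in t]);sd=np.array([proj(cs,x) for x in W])
        return np.array([w[:,1].min(),tt[:,1].min(),sd[:,1].max(),(sd[:,0].min()+sd[:,0].max())/2])
    r=least_squares(lambda q:(pred(q)-ob)*np.array(wts),q0,diff_step=1e-3);print('theta,slip,e',r.x.round(2),'res',r.fun.round(2));return r.x
E
python3 - <<'E'
from fit3 import *
s=env.get_state();cs=env.calibration("side");cw=np.load('cw12.npy',allow_pickle=True).item()
ob=(120+147/4,120+582/4,188+73.8,203+25.3)
fit3(s,cs,cw,ob);fit3(s,cs,cw,ob,(1,1,.3,1))
r=np.array([188+45.,188+66]);
for l,q in((( 273,212),(372,325)),((278,200),(372,326))):
    pass
# edges by hand: left (272,450),(195,660); right (378,545),(325,680)
L=np.polyfit([450,660],[272,195],1);Q=np.polyfit([545,680],[379,325],1)
y=np.array([470.,660]);m=(np.polyval(L,y)+np.polyval(Q,y))/2
solve(s,cs,188+y/10,203+m/10);solve(s,cs,188+y/10,203+(np.polyval(L,y)+62)/10)
M=prof('pics/side12.png',s,cs,236,256)
E
```

```text
theta,slip,e [22.12 -3.31 -5.86] res [ 0.38 -0.02  0.28 -0.99]
theta,slip,e [ 24.15 -10.27  -0.37] res [ 0.24 -0.02  0.55 -0.61]
theta 27.38 e 0.0033 fit resid 0.0
theta 26.28 e -0.0003 fit resid 0.0
[[236.0, 228.95, 240.05], [237.0, 227.89, 239.89], [238.0, 228.13, 240.13], [239.0, 228.08, 241.08], [240.0, 228.42, 241.02], [241.0, 222.96, 240.96], [242.0, 223.0, 241.0], [243.0, 226.04, 241.04], [244.0, 224.98, 240.98], [245.0, 224.92, 239.92], [246.0, 224.86, 239.86], [247.0, 224.11, 239.11], [248.0, 224.05, 238.95], [249.0, 223.99, 238.99], [250.0, 223.03, 238.03], [251.0, 222.97, 237.97], [252.0, 222.01, 237.01], [253.0, 222.05, 236.95], [254.0, 221.89, 236.89], [255.0, 221.14, 236.14], [256.0, 222.08, 236.08]]
```

Run:
```python
from fit3 import *
s=env.get_state();cs=env.calibration("side")
M=prof('pics/side12.png',s,cs,236,255.5,dbg=False);w=M[:,2]-M[:,1]
for k in ((M[:,0]>=243),(w>11)&(w<16)):
    solve(s,cs,M[k,0],(M[k,1]+M[k,2])/2)
# plane-constrained subpixel by half level (green: table bright vs barrel)
im=cv2.imread('pics/side12.png').astype(np.float32).mean(2)
L=[];
for r in range(245,256):
    row=im[r];c=int(round(np.interp(r,[244,255],[233,228.6])));bl=np.median(row[c-3:c+4])
    def cross(d):
        bg=np.median([row[c+d*j] for j in(11,12,13)]);h=(bg+bl)/2
        for j in range(4,12):
            a,b=row[c+d*j],row[c+d*(j+1)]
            if (a-h)*(b-h)<=0:return c+d*(j+(h-a)/(b-a))
        return np.nan
    L.append((r,cross(-1),cross(1)))
L=np.array(L);print(L.round(2).tolist())
k=~np.isnan(L).any(1);solve(s,cs,L[k,0],(L[k,1]+L[k,2])/2)
```

```text
theta 26.54 e 0.0016 fit resid 0.49
theta 22.67 e -0.0021 fit resid 0.9
[[245.0, 224.45, 240.35], [246.0, 224.44, 239.83], [247.0, 224.38, 239.52], [248.0, 224.28, 239.26], [249.0, 223.96, 238.77], [250.0, 223.44, 238.25], [251.0, 222.89, 237.77], [252.0, 222.4, 237.39], [253.0, 221.95, 237.03], [254.0, 221.45, 236.67], [255.0, 221.35, 236.37]]
theta 27.39 e 0.0027 fit resid 0.27
```

Run:
```python
from h import *
cw=np.load('cw5.npy',allow_pickle=True).item()
T=lambda x,y:(180+(x+.5)/4-.5,80+(y+.5)/4-.5)
print('bar',onz(cw,T(274,217),.0377))
for p,z in(((116,87),.05),((433,87),.05),((412,322),.021),((139,322),.021)):print(onz(cw,T(*p),z))
plan((.4821,.2761,.19),(.277,.961));plan((.4821,.2761,.1347),(.277,.961))
```

```text
bar [0.5372 0.262  0.0377]
[0.5815 0.2917 0.05  ]
[0.5586 0.2125 0.05  ]
[0.4945 0.2312 0.021 ]
[0.5174 0.3102 0.021 ]
shift [ 1.276 -0.376 -0.029] twist 8.963 | y axis [ 0.825 -0.565  0.   ] z [-0.565 -0.825  0.   ] pos [0.4895 0.2702 0.2219] q6 1.021
shift [ 3.488 -0.376 -0.029] twist 8.963 | y axis [ 0.825 -0.565  0.   ] z [-0.565 -0.825  0.   ] pos [0.4895 0.2702 0.2219] q6 1.021
```

Call:
play_rows --motion '[[0,[0,-0.1,0],0.8],[0,[0.1,-0.2,0],1.8],[0,[0.3,-0.3,-0.05],2.8],[0,[0.6,-0.32,-0.08],3.8],[0,[1.0,-0.32,-0.08],4.8],[0,[1.5,-0.32,-0.08],5.8],[0,[2.0,-0.32,-0.08],6.8],[0,[2.5,-0.32,-0.08],7.8],[0,[3.0,-0.32,-0.08],8.6],[0,[3.4,-0.32,-0.08],8.96]]'

```text
time: 21.55
ee_pos: [0.4839, 0.2765, 0.1363]
tcp_rot: [-2.069, 0.296, 2.069]
ft_force: [0.8, -0.3, -1.7]
width: 0.0277
```

Call:
play_rows --motion '[[0,[0.09,0,0],0],[0,[0.09,0,0],0],[0,[0.09,0,0],0]]'

```text
time: 21.85
ee_pos: [0.4841, 0.2772, 0.1352]
tcp_rot: [-2.073, 0.29, 2.071]
ft_force: [-0.3, 0.3, -1.6]
width: 0.0276
```

Run:
```python
from ov import *
plan((.484,.2765,.1347),(.277,.961))
s=env.get_state();cs=env.calibration("side")
im=cv2.cvtColor(env.grab_frame("side"),cv2.COLOR_RGB2BGR);cv2.imwrite('pics/side13.png',im)
l=[((25.5,-.011,0),(0,255,255))]
ov(im,cs,s,l,190,230,270,300,9,'pics/s13o.png')
cw=env.calibration("wrist");im=cv2.cvtColor(env.grab_frame("wrist"),cv2.COLOR_RGB2BGR);cv2.imwrite('pics/wr13.png',im);np.save('cw13.npy',cw,allow_pickle=True)
ov(np.clip(im.astype(float)*2,0,255).astype(np.uint8),cw,s,l,180,80,330,285,3.5,'pics/w13o.png')
```

```text
shift [ 0.021  0.029 -0.003] twist 0.017 | y axis [-0.275 -0.962 -0.001] z [-0.962  0.275 -0.001] pos [0.4841 0.2772 0.1352] q6 2.286
```

View pics/s13o.png

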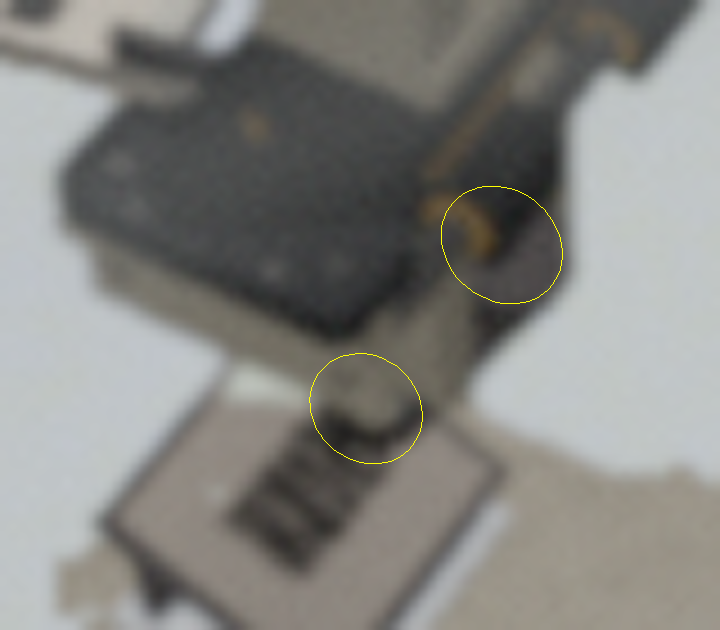

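View pics/w13o.png

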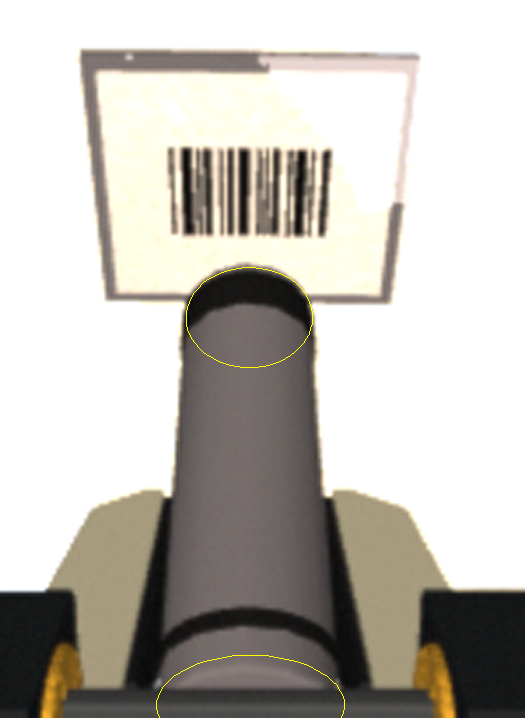

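Run:
```python
from ov import *
s=env.get_state();cw=np.load('cw13.npy',allow_pickle=True).item()
n=np.array([-.961*.4226,.277*.4226,.9063]);L=np.array([.536,.2615,.0377]);lx=np.array([.961*.9063,-.277*.9063,.4226]);ly=np.array([.277,.961,0])
o,v=ray(cw,(180+250/3.5,80+192.5/3.5));t=((L-o)@n)/(v@n);Lw=o+t*v;print('label from wrist',Lw)
for q in((25.5,-.011,0),(24,-.010,-.0005),(27.4,-.01,.0027),(22.1,-.0033,-.0059)):
    W,T=model(s,*q);w=np.mean(W[:-1],0);a=np.mean(T[:-1],0)-w;a/=np.linalg.norm(a)
    for l in(L,Lw):
        t=((l-w)@n)/(a@n);h=w+t*a-l;print(q,'dist',-t.round(4),'hit x,y',(h@lx*1000).round(1),(h@ly*1000).round(1),'ang',np.degrees(np.arccos(a@n)).round(1))
```

```text
label from wrist [0.5366 0.2616 0.0379]
(25.5, -0.011, 0) dist 0.0556 hit x,y 1.3 1.1 ang 0.5
(25.5, -0.011, 0) dist 0.0556 hit x,y 0.7 0.8 ang 0.5
(24, -0.01, -0.0005) dist 0.0564 hit x,y -1.7 1.0 ang 0.9
(24, -0.01, -0.0005) dist 0.0564 hit x,y -2.2 0.8 ang 0.9
(27.4, -0.01, 0.0027) dist 0.0578 hit x,y 3.1 1.1 ang 2.4
(27.4, -0.01, 0.0027) dist 0.0578 hit x,y 2.5 0.8 ang 2.4
(22.1, -0.0033, -0.0059) dist 0.0609 hit x,y -0.9 1.1 ang 2.9
(22.1, -0.0033, -0.0059) dist 0.0609 hit x,y -1.5 0.8 ang 2.9
```

Call:
play_rows --motion '[[0,[0,0,0],0],[0,[0,0,0],0],[0,[0,0,0],0],[0,[0,0,0],0],[0,[0,0,0],0],[0,[0,0,0],0],[0,[0,0,0],0],[0,[0,0,0],0],[0,[0,0,0],0],[0,[0,0,0],0]]'

```text
time: 22.95
ee_pos: [0.4838, 0.2774, 0.1346]
tcp_rot: [-2.072, 0.291, 2.072]
ft_force: [0.5, -0.0, -0.6]
width: 0.0274
```

Call:
play_rows --motion '[[0,[0,0,0],0],[0,[0,0,0],0],[0,[0,0,0],0],[0,[0,0,0],0],[0,[0,0,0],0],[0,[0,0,0],0],[0,[0,0,0],0]]'

```text
time: 23.65
ee_pos: [0.4838, 0.2774, 0.1346]
tcp_rot: [-2.072, 0.291, 2.072]
ft_force: [0.4, -0.1, -0.8]
width: 0.0276
```

Run:
```python
from h import *
plan((.509,-.3048,.20),(.277,.961))
```

```text
shift [-2.615 22.107 -7.387] twist 0.01 | y axis [-0.276 -0.961 -0.   ] z [-0.961  0.276  0.   ] pos [0.4838 0.2774 0.1346] q6 2.287
```

Call:
play_rows --motion '[[0,[-0.4,0.2,-0.1],0],[0,[-1.0,0.8,-0.3],0],[0,[-1.6,1.8,-0.6],0],[0,[-2.2,3.0,-1.0],0],[0,[-2.6,4.3,-1.4],0],[0,[-2.6,5.6,-1.9],0],[0,[-2.6,6.9,-2.3],0],[0,[-2.6,8.2,-2.7],0],[0,[-2.6,9.6,-3.2],0],[0,[-2.6,11.0,-3.7],0]]'

```text
time: 24.65
ee_pos: [0.4968, -0.0142, 0.2005]
tcp_rot: [-2.073, 0.291, 2.071]
ft_force: [0.0, 0.8, -1.3]
width: 0.0275
```

Call:
play_rows --motion '[[0,[0,1.4,-0.45],0],[0,[0,2.8,-0.9],0],[0,[0,4.2,-1.35],0],[0,[0,5.6,-1.8],0],[0,[0,7.0,-2.3],0],[0,[0,8.3,-2.75],0],[0,[0,9.5,-3.15],0],[0,[0,10.4,-3.5],0],[0,[0,11.0,-3.68],0],[0,[0,11.1,-3.69],0]]'

```text
time: 25.65
ee_pos: [0.5088, -0.306, 0.1999]
tcp_rot: [-2.072, 0.293, 2.071]
ft_force: [0.4, 0.7, -1.8]
width: 0.0276
```

Call:
play_rows --motion '[[0,[0,0,0],0],[0,[0,0,0],0]]'

```text
time: 25.85
ee_pos: [0.5091, -0.3036, 0.1998]
tcp_rot: [-2.072, 0.29, 2.072]
ft_force: [1.7, 0.2, -1.0]
width: 0.0273
```

Run:
```python
from h import *
S=np.array([.5315,-.3113]);u=np.array([-.961,.277])
p=S+u*.0276;plan((*p,.098),(.277,.961));plan((*p,.069),(.277,.961))
```

```text
shift [4.071 0.047 0.158] twist 0.016 | y axis [-0.275 -0.961 -0.   ] z [-0.961  0.275  0.   ] pos [ 0.5091 -0.3036  0.1998] q6 1.233
shift [5.231 0.047 0.158] twist 0.016 | y axis [-0.275 -0.961 -0.   ] z [-0.961  0.275  0.   ] pos [ 0.5091 -0.3036  0.1998] q6 1.233
```

Call:
play_rows --motion '[[0,[0.4,0.05,0.16],0.02],[0,[1.2,0.05,0.16],0.02],[0,[2.2,0.05,0.16],0.02],[0,[3.2,0.05,0.16],0.02],[0,[3.8,0.05,0.16],0.02],[0,[4.07,0.05,0.16],0.02],[0,[4.07,0.05,0.16],0.02]]'

```text
time: 26.55
ee_pos: [0.5048, -0.3044, 0.0974]
tcp_rot: [-2.069, 0.293, 2.071]
ft_force: [-0.2, -0.5, -1.6]
width: 0.0274
```

Run:
```python
from ov import *
S=np.array([.5315,-.3113]);u=np.array([-.961,.277])
p=S+u*.0276;plan((*p,.069),(.277,.961))
s=env.get_state();cw=env.calibration("wrist");im=cv2.cvtColor(env.grab_frame("wrist"),cv2.COLOR_RGB2BGR)
im=np.clip(im.astype(float)*3,0,255).astype(np.uint8)
# draw hole rim circle at z=.03
ph=np.linspace(0,2*np.pi,80)
for R,z in((.0175,.03),(.03,.03),(.042,.004)):
    q=np.array([proj(cw,(S[0]+R*np.cos(t),S[1]+R*np.sin(t),z)) for t in ph]).round().astype(np.int32);cv2.polylines(im,[q],True,(0,0,255),1)
crop(im,180,60,330,240,4,'pics/w14.png')
```

```text
shift [ 1.136 -0.031 -0.   ] twist -0.008 | y axis [-0.278 -0.961 -0.   ] z [-0.961  0.278  0.001] pos [ 0.5048 -0.3044  0.0974] q6 1.231
```

View pics/w14.png

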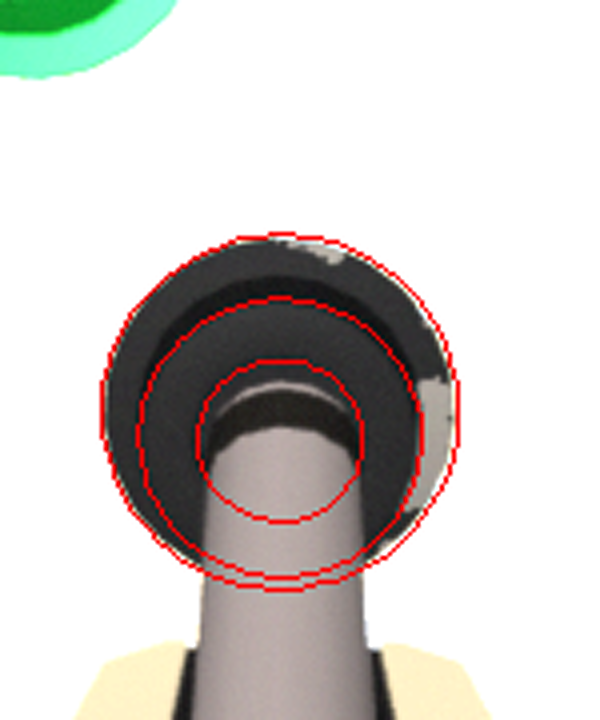

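Call:
play_rows --motion '[[0,[0.3,-0.02,0],0],[0,[0.6,-0.02,0],0],[0,[0.85,-0.02,0],0],[0,[1.05,-0.02,0],0],[0,[1.13,-0.02,0],0],[0,[1.13,-0.02,0],0]]' --grip_force 8

```text
time: 27.2
ee_pos: [0.5047, -0.304, 0.0692]
tcp_rot: [-2.069, 0.293, 2.071]
ft_force: [-0.8, 0.5, -3.0]
width: 0.0278
```

```bash
cat > view.py <<'E'
from ov import *
import sys
k=sys.argv[1]
S=np.array([.5315,-.3113]);u=np.array([-.961,.277])
s=env.get_state();print(s["ee_pos"],'ug',((s["ee_pos"][:2]-S)@u*1000).round(1),'zg',(s["ee_pos"][2]*1000+19).round(1),s["ft_force"],s["width"])
cw=env.calibration("wrist");im=cv2.cvtColor(env.grab_frame("wrist"),cv2.COLOR_RGB2BGR);cv2.imwrite(f'pics/wr{k}.png',im);im=np.clip(im.astype(float)*3,0,255).astype(np.uint8)
ph=np.linspace(0,2*np.pi,80)
for R,z in((.0175,.03),):
    q=np.array([proj(cw,(S[0]+R*np.cos(t),S[1]+R*np.sin(t),z)) for t in ph]).round().astype(np.int32);cv2.polylines(im,[q],True,(0,0,255),1)
a=cv2.resize(im[100:280,180:330],None,fx=3,fy=3,interpolation=2)
b=cv2.cvtColor(env.grab_frame("side"),cv2.COLOR_RGB2BGR);cv2.imwrite(f'pics/sd{k}.png',b);b=cv2.resize(b[95:185,245:320],None,fx=4.6,fy=6,interpolation=2)
cv2.imwrite(f'pics/v{k}.png',np.hstack([a,b[:540]]))
E
python3 view.py 15
```

```text
[ 0.5047 -0.304   0.0692] ug 27.7 zg 88.2 [-0.8252  0.5385 -2.9681] 0.027750111157604476
```

View pics/v15.png

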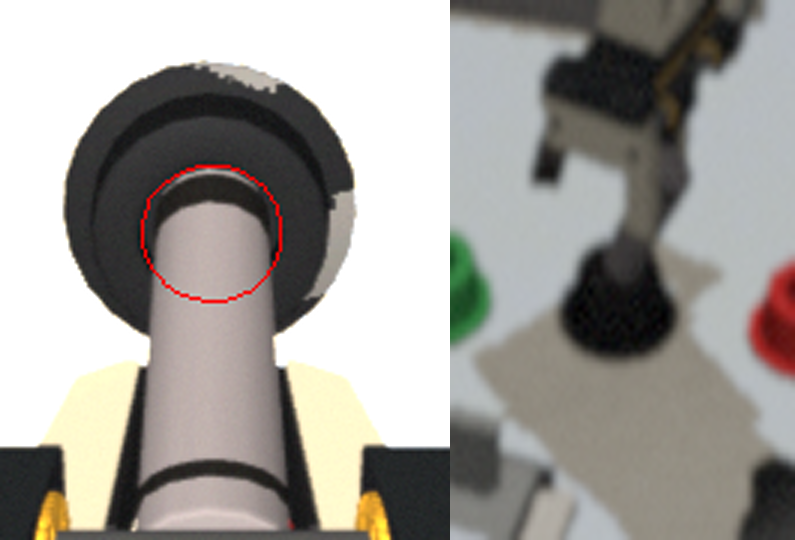

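Call:
play_rows --motion '[[0,[0.05,0,-0.07],0],[0,[0.08,0,-0.15],0],[0,[0.1,0,-0.25],0],[0,[0.12,0,-0.35],0],[0,[0.15,0,-0.45],0],[0,[0.17,0,-0.55],0],[0,[0.18,0,-0.65],0],[0,[0.18,0,-0.65],0]]' --grip_force 6

```text
time: 28.1
ee_pos: [0.521, -0.3089, 0.0651]
tcp_rot: [-2.071, 0.294, 2.07]
ft_force: [-0.6, 0.7, -1.0]
width: 0.0278
```

```bash
python3 view.py 16
```

```text
[ 0.521  -0.3089  0.0651] ug 10.7 zg 84.1 [-0.592   0.6909 -1.0262] 0.02776306826883015
```

View pics/v16.png

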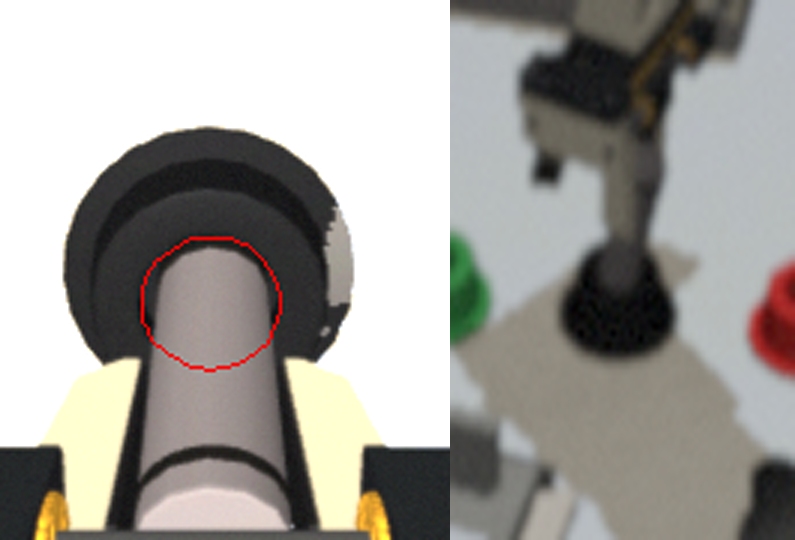

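Call:
play_rows --motion '[[0,[0.01,0,-0.1],0],[0,[0.02,0,-0.2],0],[0,[0.03,0,-0.3],0],[0,[0.04,0,-0.4],0],[0,[0.05,0,-0.5],0],[0,[0.05,0,-0.58],0],[0,[0.05,0,-0.58],0]]'

```text
time: 28.9
ee_pos: [0.5348, -0.3129, 0.0638]
tcp_rot: [-2.07, 0.294, 2.07]
ft_force: [-0.1, 0.3, -1.5]
width: 0.0283
```

```bash
python3 view.py 17
```

```text
[ 0.5348 -0.3129  0.0638] ug -3.7 zg 82.8 [-0.1074  0.2869 -1.4781] 0.028320015611071194
```

View pics/v17.png

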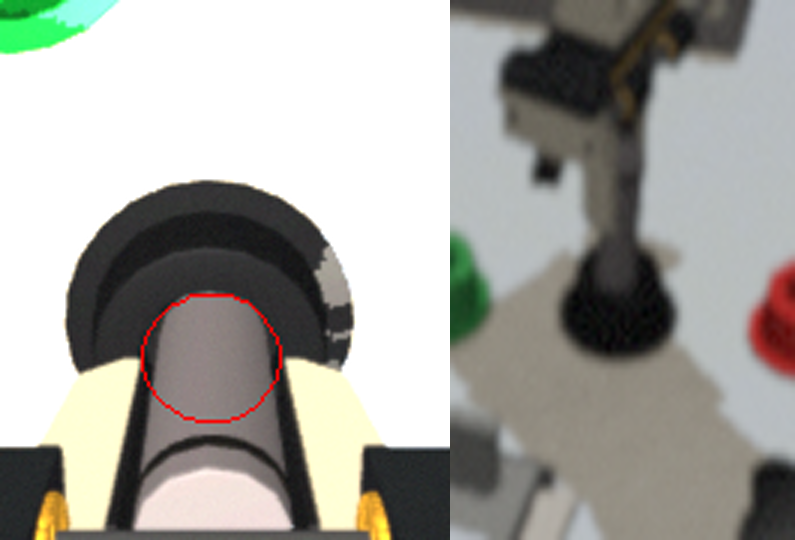

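Call:
play_rows --motion '[[0,[0.05,0,-0.08],0],[0,[0.1,0,-0.14],0],[0,[0.14,0,-0.14],0],[33,[0.14,0,-0.14],0],[45,[0.14,0,-0.14],0],[60,[0.14,0,-0.14],0],[60,[0.14,0,-0.14],0]]'

```text
time: 29.7
ee_pos: [0.538, -0.3138, 0.0603]
tcp_rot: [-2.07, 0.294, 2.07]
ft_force: [0.6, -0.1, 0.0]
width: 0.052
```

```bash
python3 view.py 18
```

```text
[ 0.538  -0.3138  0.0603] ug -7.0 zg 79.3 [ 0.6446 -0.1495  0.014 ] 0.052005276671296286
```

View pics/v18.png

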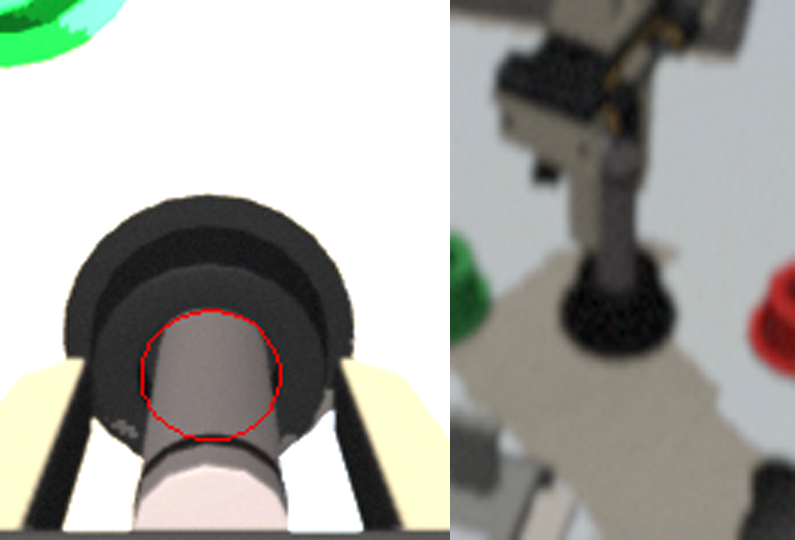

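Upright. Rise clear and look, then plan the fin.

Call:
play_rows --motion '[[93,[0,0,0],0],[93,[-0.4,0,0],0],[93,[-1.2,0,0],0],[93,[-2.2,0,0],0],[93,[-3.4,0,0],0],[93,[-4.6,0,0],0],[93,[-5.2,0,0],0],[93,[-5.4,0,0],0]]'

```text
time: 30.6
ee_pos: [0.5384, -0.3141, 0.1972]
tcp_rot: [-2.073, 0.295, 2.068]
ft_force: [0.5, -0.4, 0.8]
width: 0.0927
```

```bash
python3 view.py 19
python3 - <<'E'
from h import *
plan((.5784,-.119,.15),(.0872,.9962))
E
```

```text
[ 0.5384 -0.3141  0.1972] ug -7.5 zg 216.2 [ 0.515  -0.3702  0.825 ] 0.09271549904657263
shift [ 1.811 -7.934  0.611] twist -1.394 | y axis [-0.278 -0.961  0.   ] z [-0.961  0.278 -0.   ] pos [ 0.5379 -0.3138  0.1953] q6 1.25
```

View pics/v19.png

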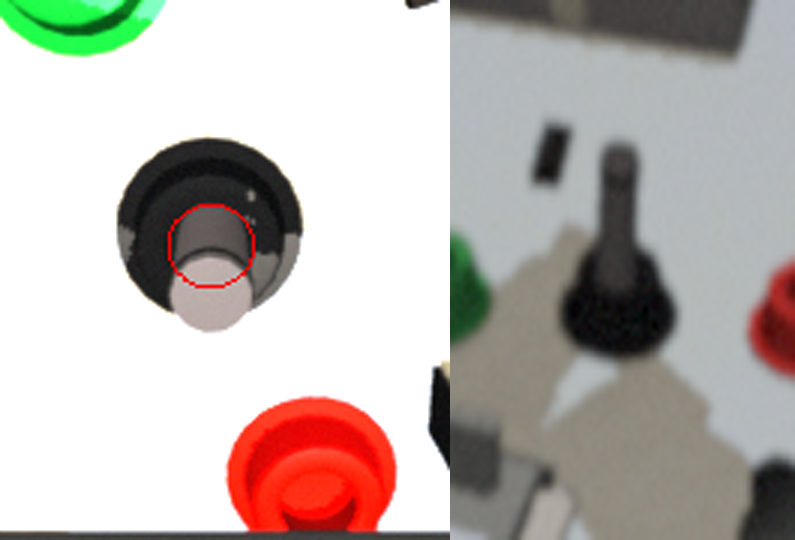

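Call:
play_rows --motion '[[93,[0,-0.4,0],-0.2],[93,[0.1,-1.2,0.1],-0.5],[93,[0.4,-2.3,0.2],-0.8],[60,[0.7,-3.6,0.3],-1.1],[60,[1.1,-5.0,0.4],-1.39],[60,[1.5,-6.4,0.5],-1.39],[60,[1.7,-7.4,0.6],-1.39],[60,[1.8,-7.93,0.61],-1.39],[60,[1.8,-7.93,0.61],-1.39],[60,[1.8,-7.93,0.61],-1.39]]'

```text
time: 31.7
ee_pos: [0.5784, -0.1193, 0.1503]
tcp_rot: [-2.177, 0.095, 2.177]
ft_force: [0.7, -0.6, -0.9]
width: 0.0605
```

Run:
```python
from h import *
plan((.5784,-.119,.041),(.0906,.9959))
cw=env.calibration("wrist");im=cv2.cvtColor(env.grab_frame("wrist"),cv2.COLOR_RGB2BGR);cv2.imwrite('pics/wr20.png',im);np.save('cw20.npy',cw,allow_pickle=True)
cv2.imwrite('pics/w20.png',cv2.resize(im,(768,576),interpolation=2))
im=cv2.cvtColor(env.grab_frame("top"),cv2.COLOR_RGB2BGR);crop(im,190,105,340,205,5,'pics/t20.png')
```

```text
shift [ 4.373 -0.013  0.002] twist 0.028 | y axis [-0.087 -0.996  0.   ] z [-0.996  0.087  0.   ] pos [ 0.5784 -0.1193  0.1503] q6 1.376
```

View pics/w20.png

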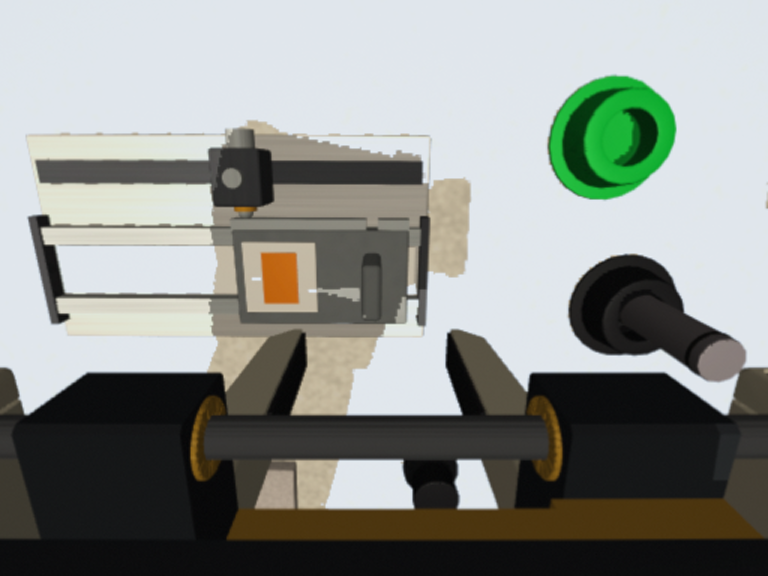

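Run:
```python
from h import *
im=cv2.imread('pics/wr20.png');crop(im,130,75,295,230,4.8,'pics/w20c.png')
```

```text
(no output)
```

View pics/w20c.png

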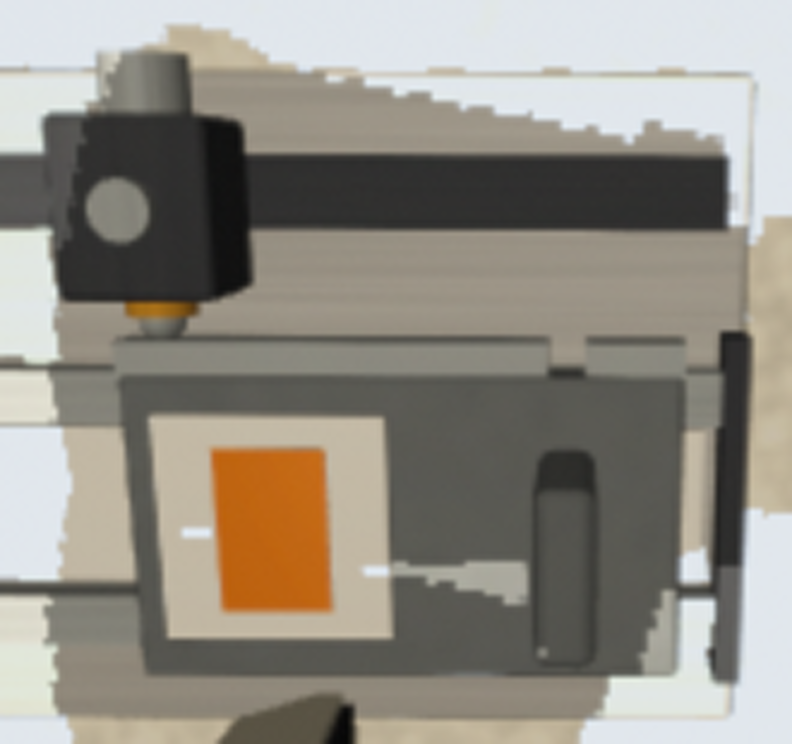

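Run:
```python
from h import *
cw=np.load('cw20.npy',allow_pickle=True).item()
T=lambda x,y:(130+(x+.5)/4.8-.5,75+(y+.5)/4.8-.5)
P=lambda x,y,z:onz(cw,T(x,y),z)
yax=np.array([.0906,.9959]);xax=np.array([.9959,-.0906])
fin=P(566,577,.075);print('fin',fin)
# yaw from carriage edges & dark groove & base edge
for a,b,z in(((0,155),(727,155),.013),((0,230),(727,230),.013),((122,378),(685,376),.035),((148,674),(675,674),.035),((250,75),(750,75),.012)):
    d=P(*a,z)-P(*b,z);print('yaw',np.degrees(np.arctan2(d[1],d[0])).round(2),P(*a,z)[:2],P(*b,z)[:2])
for z in(.025,.03,.035):
    n=P(567,343,z);b=P(163,327,z);pb=P(163,305,z);print(z,'notch',n,'ball',b,'dy notch-ball',((b-n)[:2]@yax*1000).round(1),'fin-ball',((b-fin)[:2]@yax*1000).round(1))
pt=[P(x,y,.046) for x,y in((45,115),(203,118),(212,298),(62,298))];print('plunger top',pt,np.mean(pt,0),((np.mean(pt,0)-fin)[:2]@yax*1000).round(1))
hole=P(117,211,.046);print(((hole-fin)[:2]@yax*1000).round(1))
```

```text
fin [ 0.582 -0.117  0.075]
yaw 84.93 [ 0.6694 -0.0011] [ 0.6555 -0.1582]
yaw 84.94 [0.6538 0.0022] [ 0.6396 -0.1573]
yaw 85.15 [ 0.6217 -0.0265] [ 0.6117 -0.1445]
yaw 84.96 [ 0.5556 -0.0204] [ 0.5452 -0.1378]
yaw 84.95 [ 0.6809 -0.0575] [ 0.6715 -0.1642]
0.025 notch [ 0.6195 -0.1202  0.025 ] ball [ 0.6306 -0.0338  0.025 ] dy notch-ball 87.1 fin-ball 87.3
0.03 notch [ 0.6201 -0.1203  0.03  ] ball [ 0.631  -0.0354  0.03  ] dy notch-ball 85.6 fin-ball 85.8
0.035 notch [ 0.6207 -0.1204  0.035 ] ball [ 0.6315 -0.037   0.035 ] dy notch-ball 84.1 fin-ball 84.2
plunger top [array([ 0.6743, -0.0248,  0.046 ]), array([ 0.6711, -0.0549,  0.046 ]), array([ 0.6372, -0.0511,  0.046 ]), array([ 0.6398, -0.0214,  0.046 ])] [ 0.6556 -0.038   0.046 ] 85.3
88.0
```

Run:
```python
from h import *
plan((.580,-.118,.042),(.0872,.9962))
```

```text
shift [ 4.344 -0.089 -0.052] twist -0.009 | y axis [-0.088 -0.996  0.   ] z [-0.996  0.088 -0.   ] pos [ 0.5785 -0.1201  0.1506] q6 1.376
```

Call:
play_rows --motion '[[44,[0.3,-0.07,-0.05],0],[44,[1.0,-0.07,-0.05],0],[44,[2.0,-0.07,-0.05],0],[44,[3.0,-0.07,-0.05],0],[44,[3.8,-0.07,-0.05],0],[44,[4.2,-0.07,-0.05],0],[44,[4.34,-0.07,-0.05],0],[20,[4.34,-0.07,-0.05],0],[0,[4.34,-0.07,-0.05],0],[0,[4.34,-0.07,-0.05],0]]' --grip_force 10

```text
time: 32.8
ee_pos: [0.5804, -0.1177, 0.0428]
tcp_rot: [-2.178, 0.096, 2.175]
ft_force: [0.3, -0.3, 0.0]
width: 0.0247
```

Call:
play_rows --motion '[[0,[0,0,0],0],[0,[0,0,0],0],[0,[0,0,0],0],[0,[0,0,0],0],[0,[0,0,0],0]]' --grip_force 20

```text
time: 33.3
ee_pos: [0.5802, -0.1167, 0.0424]
tcp_rot: [-2.177, 0.095, 2.175]
ft_force: [0.2, 6.6, 2.4]
width: 0.0119
```

Run:
```python
from h import *
plan((.580,-.118,.042),(.0872,.9962));s=env.get_state();print(s["width"],s["ft_force"])
im=cv2.cvtColor(env.grab_frame("wrist"),cv2.COLOR_RGB2BGR);cv2.imwrite('pics/w21.png',im)
```

```text
shift [0.017 0.053 0.005] twist -0.006 | y axis [-0.088 -0.996 -0.001] z [-0.996  0.088 -0.001] pos [ 0.5802 -0.1167  0.0424] q6 1.38
0.011861660148501603 [0.1563 6.6383 2.4481]
```

View pics/w21.png

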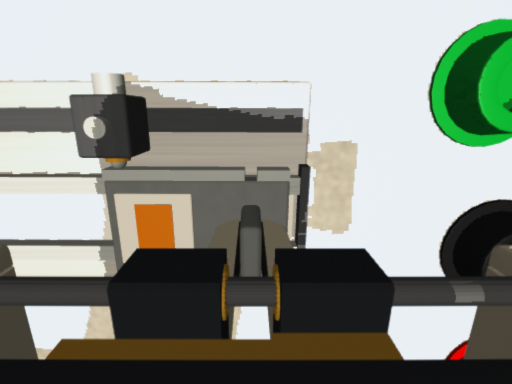

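Call:
play_rows --motion '[[0,[0,-0.1,0],0],[0,[0,-0.3,0],0],[0,[0,-0.6,0],0],[0,[0,-1.0,0],0],[0,[0,-1.4,0],0],[0,[0,-1.8,0],0],[0,[0,-2.2,0],0],[0,[0,-2.55,0],0],[0,[0,-2.75,0],0],[0,[0,-2.8,0],0]]'

```text
time: 34.35
ee_pos: [0.5865, -0.0478, 0.0424]
tcp_rot: [-2.178, 0.096, 2.176]
ft_force: [0.5, -4.9, 5.7]
width: 0.0117
```

Call:
play_rows --motion '[[0,[0,0,0],0],[0,[0,0,0],0]]'

```text
time: 34.55
ee_pos: [0.5865, -0.0477, 0.0424]
tcp_rot: [-2.178, 0.096, 2.175]
ft_force: [-0.4, 0.3, 5.7]
width: 0.0117
```

Run:
```python
from h import *
plan((.5877,-.0315,.0424),(.0872,.9962));s=env.get_state();print(s["width"],s["ft_force"])
cw=env.calibration("wrist");np.save('cw22.npy',cw,allow_pickle=True)
im=cv2.cvtColor(env.grab_frame("wrist"),cv2.COLOR_RGB2BGR);cv2.imwrite('pics/wr22.png',im);crop(im,150,80,330,230,4.2,'pics/w22.png')
```

```text
shift [ 0.001 -0.651  0.01 ] twist -0.006 | y axis [-0.088 -0.996 -0.   ] z [-0.996  0.088 -0.001] pos [ 0.5865 -0.0477  0.0424] q6 1.498
0.011667657196291082 [-0.3768  0.3387  5.654 ]
```

View pics/w22.png

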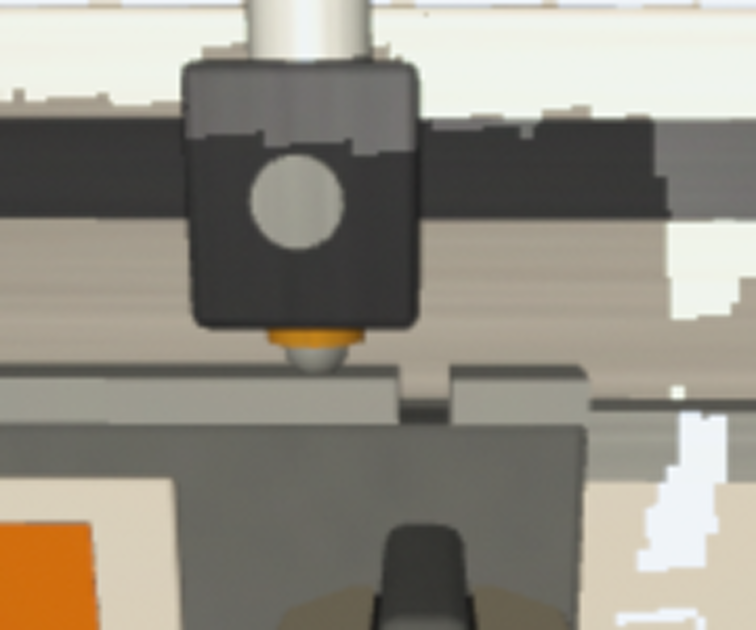

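Call:
play_rows --motion '[[0,[0,-0.08,0],0],[0,[0,-0.16,0],0],[0,[0,-0.24,0],0],[0,[0,-0.32,0],0],[0,[0,-0.4,0],0],[0,[0,-0.45,0],0],[0,[0,-0.5,0],0],[0,[0,-0.5,0],0]]'

```text
time: 35.4
ee_pos: [0.5877, -0.0352, 0.0424]
tcp_rot: [-2.178, 0.096, 2.175]
ft_force: [-0.4, 1.0, 7.7]
width: 0.0123
```

```bash
cat > v2.py <<'E'
from h import *
import sys
k=sys.argv[1]
plan((.5877,-.0315,.0424),(.0872,.9962));s=env.get_state();print(s["width"],s["ft_force"])
im=cv2.cvtColor(env.grab_frame("wrist"),cv2.COLOR_RGB2BGR);crop(im,190,120,310,210,6,f'pics/w{k}.png')
E
python3 v2.py 23
```

```text
shift [ 0.001 -0.147  0.011] twist -0.007 | y axis [-0.088 -0.996 -0.   ] z [-0.996  0.088 -0.001] pos [ 0.5877 -0.0352  0.0424] q6 1.52
0.012272993794044694 [-0.3539  1.0209  7.6882]
```

View pics/w23.png

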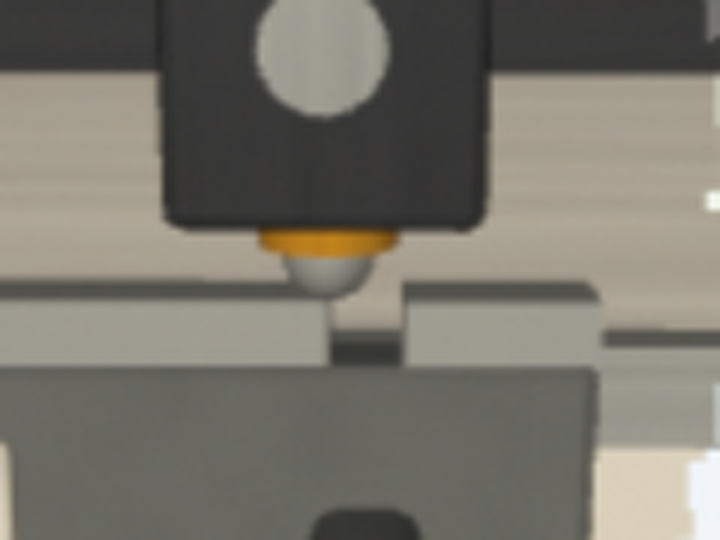

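Call:
play_rows --motion '[[0,[0,-0.04,0],0],[0,[0,-0.08,0],0],[0,[0,-0.12,0],0],[0,[0,-0.12,0],0]]'

```text
time: 35.85
ee_pos: [0.588, -0.032, 0.0424]
tcp_rot: [-2.178, 0.095, 2.175]
ft_force: [1.1, 1.7, 4.9]
width: 0.0119
```

```bash
python3 v2.py 24
```

```text
shift [ 0.001 -0.02   0.013] twist -0.006 | y axis [-0.088 -0.996 -0.001] z [-0.996  0.088 -0.001] pos [ 0.588  -0.032   0.0424] q6 1.525
0.011934763240196414 [1.078  1.7418 4.9147]
```

View pics/w24.png

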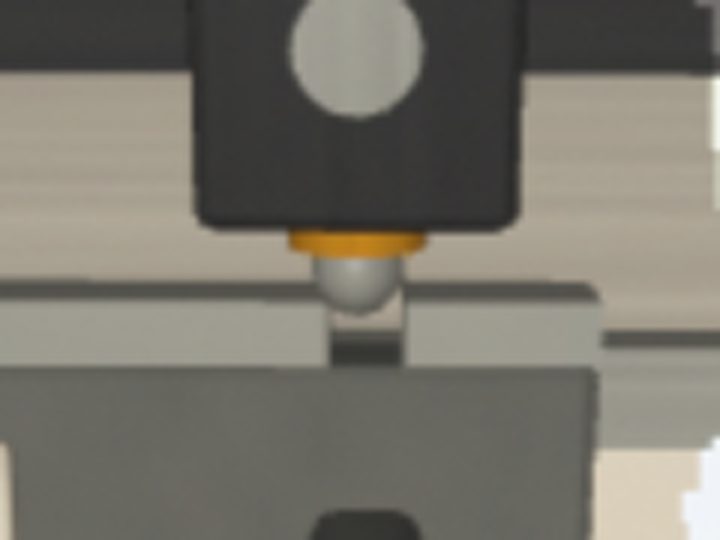

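Call:
play_rows --motion '[[0,[0,-0.02,0],0],[0,[0,-0.04,0],0],[0,[0,-0.04,0],0],[0,[0,-0.04,0],0]]'

```text
time: 36.3
ee_pos: [0.588, -0.0313, 0.0424]
tcp_rot: [-2.178, 0.096, 2.175]
ft_force: [0.7, -0.2, 5.6]
width: 0.0118
```

```bash
python3 v2.py 25
```

```text
shift [0.    0.009 0.013] twist -0.006 | y axis [-0.088 -0.996 -0.   ] z [-0.996  0.088 -0.001] pos [ 0.588  -0.0313  0.0424] q6 1.526
0.01179658853615515 [ 0.7412 -0.1834  5.572 ]
```

View pics/w25.png

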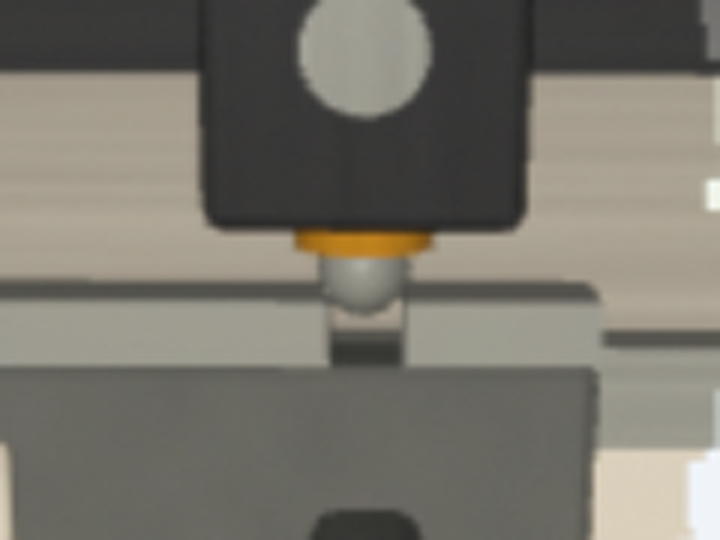

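Run:
```python
from h import *
a=cv2.cvtColor(env.grab_frame("side"),cv2.COLOR_RGB2BGR);b=cv2.cvtColor(env.grab_frame("top"),cv2.COLOR_RGB2BGR)
cv2.imwrite('pics/f_s.png',a);cv2.imwrite('pics/f_t.png',b)
crop(a,220,110,345,200,6,'pics/f_sc.png')
cs=env.calibration("side");ct=env.calibration("top")
```

```text
(no output)
```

View pics/f_sc.png

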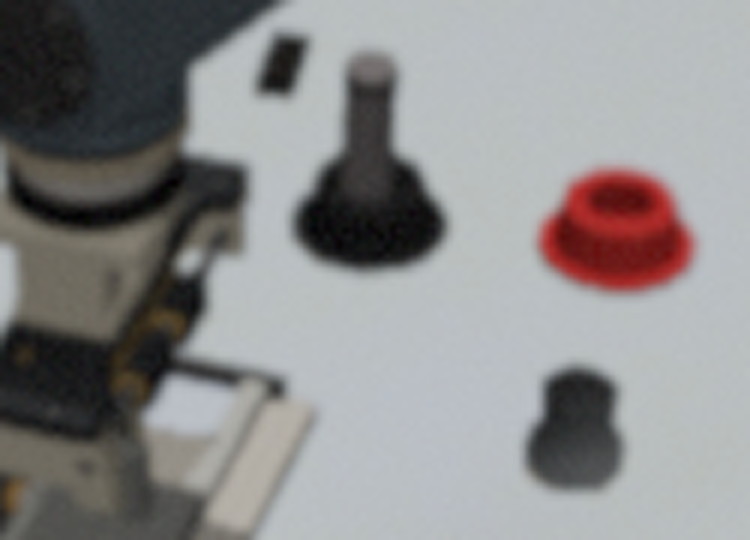

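View pics/f_t.png

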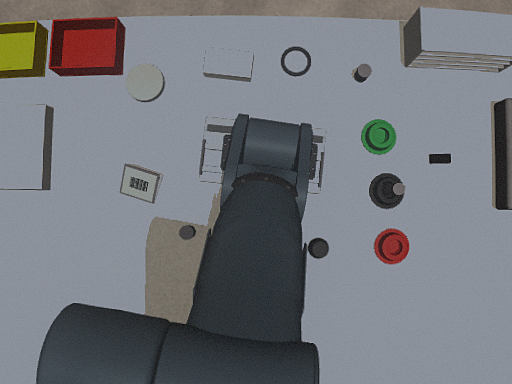

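The scanner stands upright with its tail at the same pixels as at the start: side crop (372,70), top (398,189). Nothing else has moved, and the ball sits in the notch. I'm handing in.

Run:
```python
from workcell import env
print(env.get_state()["time"],env.hand_in())
```

```text
the job is handed in; nothing more can be done
36.45 None
```

I scanned the ticket, stood the scanner back upright in the black stand, and slid the carriage until the ball clicked into the notch. The job was handed in at 36.5 s with the fin still gripped.

- **Tilting the scanner:** The moves offered no way to tilt the tool. I turned the scanner in the fingers by pushing its lower end against the stand's hole, then twisted and moved it to the ticket.
- **First try failed:** The scanner came out at only about 15–19° and had slid sideways in the pads. I put it back and it settled leaning at about 43° in the stand. I re-gripped it there and righted it to about 25°.
- **Scan:** I held it still for about 1.8 s. The window was about 56 mm off the barcode and aimed within about 3 mm of its middle.
- **Squareness:** It was within about 3° by my estimates, which put the tilt between 22° and 27.4°. They did not fully agree, and the scanner gives no read signal, so the read itself is unconfirmed.
- **Return:** In the last pictures from the side and from above, the tail sits at the same pixels as at the start and the scanner stands upright.
- **Stage:** The carriage slid about 86 mm. In the last wrist picture the ball is seated in the notch, about 0.2 mm off its middle. The force along the rail was about 0 N, with about 5.6 N upward on the tool. No other objects in view had moved.

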